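# Fit a tube wheel to the laboratory rotator and pin it with its hairpin clip

### The job

Take the larger tube wheel, the one with the few big holes, out of the wire rack and thread it, flat back first, onto the rotator's level shaft until it is fully home against the drive flange. Then take the hairpin clip from its holder at the back of the rotator and push it down through the cross hole in the shaft, in front of the wheel's hub, until its bent leg snaps round and hugs the shaft. Leave the smaller wheel in the rack and do not disturb the sample cups.

Things in the scene. Friction and masses are not known exactly. Their poses are not given: they have to be found in the camera images.
- rotator: Tube rotator fixed to the bench: white housing with a teal top, 115 x 130 mm, 118 mm high, a level steel shaft out of its front. Origin on the bench, below the face of the drive flange; the shaft points along the body's -x, z up; the housing lies at x = 35 to 150, y = -65 to 65 mm
- shaft_seat (a point): Point on the shaft's axis in the face of the drive flange (44 mm dia, rubber-faced), 115 mm above the bench; axes as the rotator's. The shaft, 18 mm dia, runs from here 80 mm along -x. The origin of the wheel must come to rest here, the wheel's x along this x
- shaft_tip (a point): Free end of the shaft on its axis, 80 mm from the flange face; its last 7.5 mm are a cone down to 9 mm dia; axes as the rotator's
- cross_hole (a point): Centre of the vertical cross hole through the shaft, on the shaft's axis, 61 mm in front of the flange face; axes as the rotator's. Hole 6 mm wide, mouth countersunk to about 10 mm. With the wheel home, its hub ends 6 mm from the hole's centre
- holder_slot (a point): Point on top of the clip holder, where the clip's straight leg hangs at the start: a 5 mm sheet level with the housing's top (118 mm above the bench), 29 mm deep and 44 mm wide, standing out of the rear wall, with a slot 6.5 mm wide along the rotator's y; axes as the rotator's
- wheel_large: The larger wheel, 6 big holes (17 mm): white disc 110 mm dia, 10 mm thick, hub 32 mm dia, bore 21.5 mm, 0.1 to 0.2 kg. Origin: centre of the bore in the flat back face; x is the bore's axis; disc at x = -10 to 0, hub to x = -55 mm. Stands on its rim in the rack, bore level (may lean 2 degrees), hub pointing as the shaft within 35 degrees. The outer 16 mm are plain: pinch them from above
- wheel_small: The smaller wheel, 90 mm dia with 12 small holes (10 mm dia), same thickness, hub, bore and frame; stands in the other stall of the rack, 96 mm away, and stays there
- rack: Wire rack fixed to the bench, 176 x 76 mm, origin on the bench in its middle; two stalls 48 mm either side of it along its x. The rims rest on two rods along x at y = -35 and 35 mm, between upright wires 78 mm high at the same y, 12 mm apart. Wheels lift straight up
- clip: Hairpin clip, 4 mm steel wire, 0.03 kg, flat in its y-z plane. Straight leg along z at x = y = 0, its rounded tip at z = -30 mm; bent leg on the +y side, bowed round the origin, to z = -21, y = 15 mm. Home: origin at the cross hole's centre, leg vertical, plane square to the shaft, either way round. At the start it hangs upright in the holder's slot, origin 30 mm below the holder's top
- clip_coil (a point): Centre of the clip's double coil, the part to grip: 24 mm dia, 8 mm thick along the clip's x, at y = 6, z = 42 mm in the clip's frame; axes as the clip's. At the start it rests on the holder; lift 65 mm to clear the slot
- clip_leg (a joint): How far the clip's bent leg is sprung open, rad: 0 closed, about 0.07 while it rides over the shaft, back to 0 when it hugs the shaft. Pushing the clip home takes a few N, and the leg draws it in over the last 8 mm
- cup_a: Lidded clear sample cup with gel, 66 mm dia, 40 mm high, origin under its centre; leave alone
- cup_b: A second such sample cup; leave alone
Things that resemble listed ones, but are neither listed nor needed, are in the scene too. Leave any green, orange or purple look-alike of the wheel_large alone.

How it is judged:
On the way, in this order (a step that is already met when the one before it is completed fails the run):
1. the larger wheel is threaded on the shaft, its back home against the drive flange (x of wheel_large in the frame of shaft_seat between -0.007 and 0.004 m and y of wheel_large in the frame of shaft_seat between -0.004 and 0.004 m and z of wheel_large in the frame of shaft_seat between -0.005 and 0.004 m and angle between the x axis of wheel_large and the x axis of shaft_seat, either way round below 0.1 rad), for 0.2 s.
2. the clip is through the cross hole and its bent leg hugs the shaft (x of clip in the frame of cross_hole between -0.004 and 0.004 m and y of clip in the frame of cross_hole between -0.004 and 0.004 m and z of clip in the frame of cross_hole between -0.004 and 0.004 m and angle between the z axis of clip and the z axis of cross_hole, either way round below 0.3 rad and angle between the x axis of clip and the x axis of cross_hole, either way round below 0.4 rad and value of joint clip_leg below 0.04 rad), for 0.2 s.
At the end, for the whole second after the job is handed in: Larger wheel on the shaft, back within 7 mm of the flange; clip leg through the cross hole, origin within 4 mm of its centre on each axis (leaning under 0.3 rad, plane square within 0.4 rad), leg closed (below 0.04 rad); both still. Smaller wheel within 25 mm, cups within 40 mm of their starts (all of step 1 and all of step 2 and linear speed of each of wheel_large, clip below 0.02 m/s and distance of wheel_small from where it was at the start of the episode below 0.025 m and distance of each of cup_a, cup_b from where it was at the start of the episode below 0.04 m); the robot touches nothing.
It fails at once if the smaller wheel moved by more than 25 mm (not (distance of wheel_small from where it was at the start of the episode below 0.025 m)).
It fails at once if a sample cup moved by more than 40 mm (not (distance of cup_a from where it was at the start of the episode below 0.04 m) or not (distance of cup_b from where it was at the start of the episode below 0.04 m)).
It also fails if it takes over 56 s, if anything falls off the work surface, if the arm or the gripper's body presses on something with over 40 N, if the wrist force passes 120 N, or if a joint passes its speed limit or range.

### The arm

A 6-joint arm with a two-finger parallel gripper is mounted at the origin on the work surface. World frame = base frame: x ahead of the robot, y to its left, z up, the work surface at z = 0. Lengths are in m, angles in rad, forces in N, time in s.
With the tool pointing down it reaches from about 0.275 to 0.75 m from the base axis. Payload 10.2 kg.
Tool frame: the origin (TCP) lies on the mounting face of the last link; the fingertips stand 173 mm ahead of it and the grasp point (between the pads) lies 155 mm ahead of it; x points along the fingers, y is the direction in which the jaws open and shut, and the axes are right-handed (so a half turn about x gives the same grasp; the last joint's range is limited). The gripper opens to 85 mm and grips with 20 to 120 N. Pads are 22 mm wide; open, the fingers measure 114 mm over their backs; the gripper's body (76 mm by 85 mm) begins 54 mm behind the grasp point. The pads swing forward as they close: fully open they stand 13 mm farther back than shut.
Start: joints at [0.914, 0.313, 1.498, -0, 1.331, -0.223], TCP at [0.221, 0.476, 0.405] pointing down, gripper open.
Joint ranges: [-2.94, 2.94], [-0.97, 2.17], [0.19, 2.56], [-1.23, 4.37], [0.02, 3.11], [-2.88, 2.88]. Speed limits (rad/s): [2.39, 2.39, 3.01, 3.14, 3.14, 3.14].

### API

Orientations are given as a unit quaternion [x, y, z, w].
In Python, from cell import sensors, grab_frame, hand_in, finder gives the robot as it stands.
- The arm moves only by the tool arm_command, never from a script. Its argument "deltas" is one flat list of numbers, 7 for each row, row after row: the turn, a rotation vector about the world's x, y, z in degrees, then the shift along the world's x, y, z in mm, then the closure, from -1 (fully open) to 1 (shut). A call has 1 to 5 rows; each row shifts and turns the pose as measured when the row begins; what a row does not reach is not made up. A row lasts 1/8 s, in which the tool goes at most 62.5 mm and 10.7 degrees, less where a joint would pass 70% of its speed; a pose out of reach is approached as far as the arm can. A call is refused whole if a number of a shift passes 62.5 or a number of a turn 10.7, either way. A call with a gripper value outside its range is refused whole. The fingers move at their own pace and stop on an object; the grip force is fixed at half the most. Time passes only in rows, so rows that do not move let the fingers close. It gives the time, the measured TCP pose, the force and the opening at its end, in the units of the state.
- sensors.sense(): the state, without advancing time (a new reading comes with each control period).
- grab_frame(name): name is "side" or "top" or "wrist"; returns a dict with "color" (480x640x3 uint8, red, green, blue), "K" (3x3 intrinsics, pixels), "k1" (the pictures are not rectified: a ray, as slopes to the right and down, at radius r is drawn at 1 + k1 r^2 times it, then the intrinsics apply), "R" (3x3) and "t" (3): a world point X has camera coordinates R X + t; the wrist camera has in their place "mount" (4x4, takes a point from camera to tool coordinates, whose origin is the TCP and whose axes are the tool frame's). Camera axes: x right, y down, z forward; pixel columns grow to the right and rows downward; lengths in m; the calibration is good to about 2 mm. A picture is of the moment at which its call begins: read the wrist's pose just before it. There is no depth.
- hand_in(): hands the job in, once; it reports no verdict.
Trained networks look in a picture, given as the dict that the camera call returned (one of the last four; its "shot" number tells which), for a name from the list of things; names that differ only in an ending like _2 or _b are one class to them, and where a whole thing is asked for, a point or a joint stands for the part that bears it (a point fixed in the world has none). Each returns a list of dicts, best first, with "score" (0 to 1); they miss things now and then, are a little off and sometimes report something else, mostly with a low value. They report only what shows in the picture. A call takes as long as a camera call. They do not tell look-alikes from the thing itself.
- finder.masks_of(picture, query): "region" (480x640 bool, what is visible of it) and "rect" ([left, top, right, bottom] in pixels, round what is visible of it).
The state is a dict: "time": time; "joint_pos": joint angles; "joint_vel": joint speeds; "effort": joint torques, N m; "tool_pos": TCP position; "ee_rot": TCP orientation; "ft_force": force on the tool from outside, world axes, zero at the start; "torque": the same for the moment, N m; "grip_width": finger opening in m.
Only numpy, scipy, OpenCV 4.12 (cv2) and the standard library are available. Lean on these libraries where they do the work, as an engineer would, in place of code of your own. Each camera call takes 0.05 s, during which the arm holds its last target. There are 200 camera calls.

## Working session

There is one attempt and no reset: what is moved stays moved. The work goes in short steps, Python scripts to look and compute and a tool call to move; the robot and the scene stay as the last step left them, time stands still between calls to the robot, and variables do not carry over. Pictures are saved under pics/ and viewed, about 8 in all and at most 12, crops included, and the job is handed in when it is done.

Besides the shell and the picture viewer there is one more tool, called after ">>>" as name(argument=value, ...) on one line, values as JSON. arm_command: Moves the arm, as the interface text tells. Its arguments: {"type":"object","properties":{"deltas":{"type":"array","items":{"type":"number"}}},"required":["deltas"]}

```bash
mkdir -p pics; ls; cat > h.py <<'E'
import numpy as np, cv2
from cell import sensors, grab_frame, hand_in, finder
from scipy.spatial.transform import Rotation as Ro
def save(n,im): cv2.imwrite(f'pics/{n}.png',im[:,:,::-1])
E
python3 - <<'E'
from h import *
s=sensors.sense(); print({k:np.round(v,3) for k,v in s.items()})
fs={n:grab_frame(n) for n in ('side','top')}
for n,f in fs.items():
    print(n,f['K'].tolist(),f['k1'],np.round(-f['R'].T@f['t'],3),np.round(f['R'],3).tolist())
    for q in ('rotator','wheel_large','rack','clip','cup_a'):
        for d in finder.masks_of(f,q): print(n,q,round(d['score'],2),np.round(d['rect']))
    save(n,f['color'])
E
```

```text
pics
{'time': np.float64(0.0), 'joint_pos': array([ 0.914,  0.313,  1.498,  0.   ,  1.331, -0.223]), 'joint_vel': array([ 0.001,  0.001, -0.001, -0.002,  0.001, -0.   ]), 'effort': array([-0.0000e+00, -4.1227e+01, -2.5974e+01, -0.0000e+00,  4.0000e-03,
       -0.0000e+00]), 'tool_pos': array([0.221, 0.476, 0.404]), 'ee_rot': array([ 0.152,  0.691, -0.153,  0.69 ]), 'ft_force': array([0.892, 0.516, 0.077]), 'torque': array([-0.005, -0.017,  0.007]), 'grip_width': np.float64(0.085)}
side [[548.4625911255798, 0.0, 317.8094334976094], [0.0, 548.4625911255798, 234.97327512353363], [0.0, 0.0, 1.0]] 0.049719299088664744 [0.527 0.924 0.918] [[-1.0, 0.004, -0.021], [0.019, 0.628, -0.778], [0.01, -0.779, -0.627]]
side rotator 0.77 [274. 263. 358. 387.]
side wheel_large 0.82 [262. 169. 300. 200.]
side wheel_large 0.81 [253. 214. 295. 244.]
side wheel_large 0.71 [304. 196. 347. 234.]
side wheel_large 0.66 [362. 202. 404. 235.]
side wheel_large 0.66 [326. 162. 360. 191.]
side rack 0.76 [312. 186. 344. 240.]
side rack 0.4 [312. 181. 339. 201.]
side clip 0.49 [303. 339. 311. 370.]
side cup_a 0.95 [249. 250. 274. 276.]
side cup_a 0.62 [346. 242. 370. 267.]
top [[456.1118930247829, 0.0, 326.13583369763046], [0.0, 456.1118930247829, 240.23981429549326], [0.0, 0.0, 1.0]] -0.06979292884611844 [ 0.471 -0.098  1.155] [[-0.026, -1.0, -0.009], [-0.997, 0.027, -0.072], [0.072, 0.008, -0.997]]
top rotator 0.78 [164. 216. 274. 281.]
top wheel_large 0.93 [375. 296. 421. 341.]
top wheel_large 0.91 [378. 231. 407. 277.]
top wheel_large 0.82 [456. 251. 504. 293.]
top wheel_large 0.61 [359. 179. 400. 219.]
top wheel_large 0.57 [441. 182. 480. 226.]
top rack 0.78 [366. 238. 438. 274.]
top cup_a 0.87 [310. 176. 332. 204.]
top cup_a 0.58 [317. 272. 347. 297.]
```

```bash
python3 - <<'E'
import cv2
a=cv2.imread('pics/side.png')[150:400,230:430]; b=cv2.imread('pics/top.png')[150:360,140:520]
cv2.imwrite('pics/side_c.png',cv2.resize(a,None,fx=3,fy=2.4*1,interpolation=2) if 0 else cv2.resize(a,(480,600),interpolation=2))
cv2.imwrite('pics/top_c.png',cv2.resize(b,(760,420),interpolation=2))
E
```

```text
(no output)
```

View pics/side_c.png

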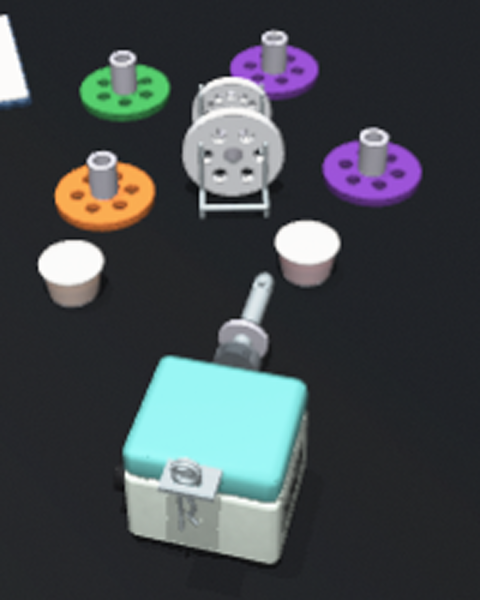

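View pics/top_c.png

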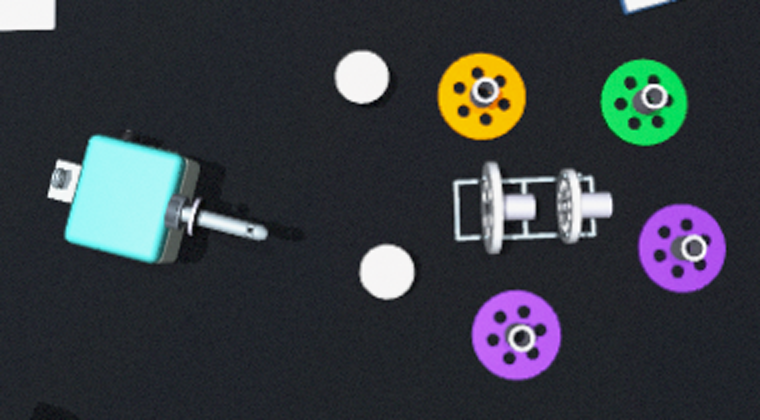

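The side crop shows two white wheels in the rack. The larger one has 6 big holes, its face at full-frame pixel (327,213), with the smaller one behind it at (326,190). The top view has the larger at (385,253), hub to the right. The orange, green and two purple wheels lying flat are look-alikes. The rotator's shaft points right (world -y), with the clip on its rear holder at top (171,239).

```bash
cat >> h.py <<'E'
def cam(f,s=None):
    "returns R,t world->camera"
    if 'R' in f: return np.array(f['R']),np.array(f['t']).ravel()
    T=np.eye(4); T[:3,:3]=Ro.from_quat(s['ee_rot']).as_matrix(); T[:3,3]=s['tool_pos']
    M=np.linalg.inv(T@np.array(f['mount'])); return M[:3,:3],M[:3,3]
def ray(f,uv,s=None):
    R,t=cam(f,s); K=np.array(f['K']); d=(np.array(uv,float)-K[:2,2])/[K[0,0],K[1,1]]
    r=d.copy()
    for _ in range(20): r=d/(1+f['k1']*(r@r))
    return -R.T@t, R.T@np.r_[r,1]
def onz(f,uv,z,s=None):
    o,d=ray(f,uv,s); return o+d*(z-o[2])/d[2]
def proj(f,X,s=None):
    R,t=cam(f,s); K=np.array(f['K']); c=R@np.asarray(X,float)+t; r=c[:2]/c[2]; r=r*(1+f['k1']*(r@r)); return r*[K[0,0],K[1,1]]+K[:2,2]
def tri(rays):
    A=sum(np.eye(3)-np.outer(d,d)/(d@d) for o,d in rays); b=sum((np.eye(3)-np.outer(d,d)/(d@d))@o for o,d in rays)
    return np.linalg.solve(A,b)
def wrist():
    s=sensors.sense(); return grab_frame('wrist'),s
E
python3 - <<'E'
from h import *
f=grab_frame('top')
for n,uv,z in (('tip',(271.5,266),.115),('flange',(236,256.5),.115),('coil',(171,240),.13),('wl',(386,254),.15),('ws',(424,252),.13),('cupa',(321,190),.04),('cupb',(333,286),.04)):
    print(n,np.round(onz(f,uv,z),3))
w,s=wrist(); print(np.round(w['mount'],3).tolist(),w['K'][0][0],w['k1'])
R,t=cam(w,s); print('campos',-R.T@t,'fwd',R[2],'right',R[0]); save('w0',w['color'])
E
```

```text
tip [0.49  0.036 0.115]
flange [0.514 0.118 0.115]
coil [0.555 0.263 0.13 ]
wl [ 0.509 -0.221  0.15 ]
ws [ 0.512 -0.31   0.13 ]
cupa [ 0.676 -0.08   0.04 ]
cupb [ 0.439 -0.103  0.04 ]
[[-0.0, -0.267, 0.964, 0.032], [1.0, -0.001, -0.0, -0.001], [0.001, 0.964, 0.267, -0.068], [0.0, 0.0, 0.0, 1.0]] 402.0097499276748 -0.037097170025660375
campos [0.15859431 0.50375534 0.37308368] fwd [ 0.24226736 -0.11235483 -0.96368196] right [4.21182987e-01 9.06975673e-01 1.40912019e-04]
```

>>> arm_command(deltas=[0,0,2.2,48,-30,0,-1,0,0,2.2,48,-30,0,-1,0,0,2.2,48,-30,0,-1,0,0,2,48,-30,0,-1,0,0,0,48,-30,0,-1])

```text
time: 1.32
tool_pos: [0.4643, 0.323, 0.4053]
ee_rot: [0.096, 0.7, -0.095, 0.701]
ft_force: [0.5, -0.1, 1.1]
grip_width: 0.0857
```

>>> arm_command(deltas=[0,0,0,48,-30,0,-1,0,0,0,40,-25,0,-1,0,0,0,0,0,0,-1,0,0,0,0,0,0,-1])

```text
time: 1.82
tool_pos: [0.5572, 0.2633, 0.4043]
ee_rot: [0.098, 0.7, -0.097, 0.7]
ft_force: [-0.3, 1.0, 0.3]
grip_width: 0.0851
```

```bash
python3 - <<'E'
from h import *
import pickle
w,s=wrist(); save('w1',w['color']); pickle.dump((w,s),open('w1.pkl','wb')); print(np.round(s['tool_pos'],4),s['time'],np.round(cam(w,s)[0],3).tolist())
for q in ('clip','clip_coil','holder_slot','rotator'):
    for d in finder.masks_of(w,q): print(q,d['score'],d['rect'])
E
```

```text
[0.5572 0.2633 0.4043] 1.825 [[0.273, 0.962, 0.001], [0.927, -0.264, 0.267], [0.257, -0.072, -0.964]]
clip 0.67 [324.3, 214.3, 337.1, 256.8]
clip_coil 0.78 [323.8, 211.9, 341.1, 255.9]
holder_slot 0.94 [2.4, 119.6, 347.4, 314.7]
rotator 0.91 [0.0, 120.9, 352.0, 309.4]
```

View pics/w1.png

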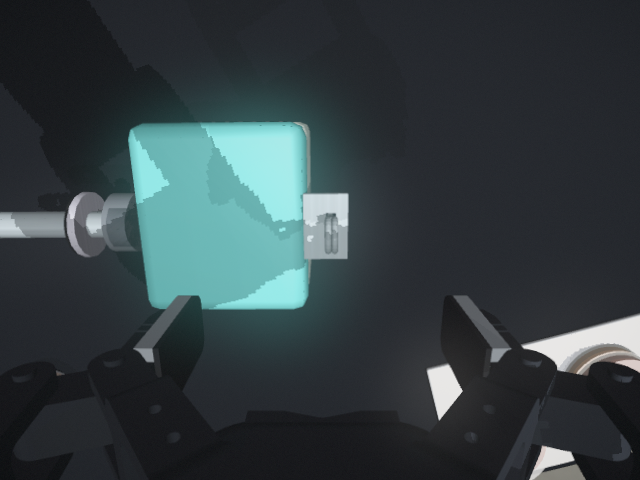

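>>> arm_command(deltas=[0,0,0,0,-60,0,-1,0,0,0,-20,-58,0,-1,0,0,0,-20,-55,0,-1,0,0,0,0,0,0,-1])

```text
time: 2.58
tool_pos: [0.5135, 0.0887, 0.405]
ee_rot: [0.096, 0.7, -0.094, 0.701]
ft_force: [-0.2, 0.2, 0.2]
grip_width: 0.0853
```

The wrist picture shows the coil at (332,233) on the holder (304–348, 194–259), the teal housing, and the flange at (88,224) with the shaft running left at row 224.

```bash
python3 - <<'E'
from h import *
import pickle
w,s=wrist(); save('w2',w['color']); pickle.dump((w,s),open('w2.pkl','wb')); print(np.round(s['tool_pos'],4),s['time'])
for q in ('clip','clip_coil','wheel_large'):
    for d in finder.masks_of(w,q): print(q,d['score'],d['rect'])
E
```

```text
[0.5135 0.0887 0.405 ] 2.575
clip 0.75 [594.0, 208.0, 629.9, 247.7]
clip_coil 0.62 [592.7, 208.8, 632.6, 247.0]
wheel_large 0.86 [49.6, 354.5, 89.2, 375.5]
wheel_large 0.83 [1.5, 258.8, 28.5, 365.7]
```

View pics/w2.png

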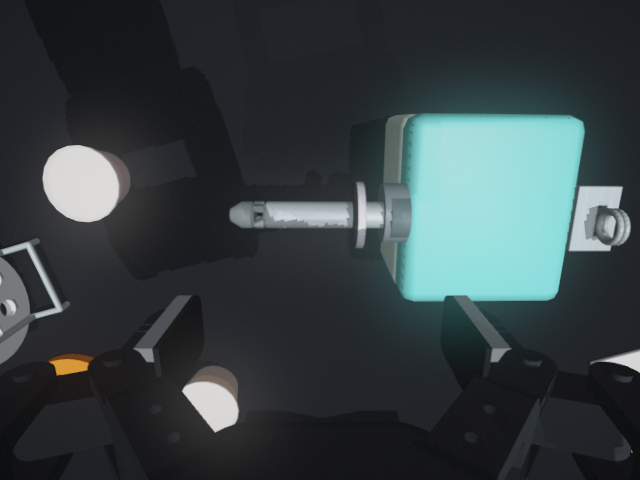

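The shaft is at (230–357, 202–227), with the tip at (230,214), the cross hole near (258,211), the flange face near column 357, and the coil at (611,227). I'll measure edges at sub-pixel level.

```bash
python3 - <<'E'
from h import *
import pickle
w,s=pickle.load(open('w2.pkl','rb')); g=cv2.GaussianBlur(cv2.cvtColor(w['color'],cv2.COLOR_RGB2GRAY),(3,3),0).astype(float)
print('shaft edges')
for c in range(275,350,10):
    d=np.diff(g[190:240,c]); a=190+d.argmax()+.5; b=190+d.argmin()+.5; print(c,a,b,end='; ')
print()
def tipcol(r): d=np.diff(g[r,215:250]); return 215+d.argmax()+.5
print([ (r,tipcol(r)) for r in range(208,222,2)])
im=w['color']
big=np.vstack([cv2.resize(im[175:255,220:380],(800,400),interpolation=2), np.zeros((10,800,3),np.uint8)])
w1,_=pickle.load(open('w1.pkl','rb'))
b2=np.hstack([cv2.resize(im[180:260,560:640],(190,190),interpolation=2),cv2.resize(w1['color'][185:265,290:370],(190,190),interpolation=2),cv2.resize(w1['color'][180:265,0:180],(400,189),interpolation=2)[:190]if 0 else cv2.resize(w1['color'][180:265,0:180],(420,190),interpolation=2)])
save('zoom',np.vstack([big,b2]))
E
```

```text
shaft edges
275 201.5 227.5; 285 201.5 227.5; 295 201.5 218.5; 305 201.5 227.5; 315 201.5 225.5; 325 201.5 227.5; 335 201.5 227.5; 345 201.5 226.5; 
[(208, np.float64(230.5)), (210, np.float64(229.5)), (212, np.float64(229.5)), (214, np.float64(228.5)), (216, np.float64(229.5)), (218, np.float64(229.5)), (220, np.float64(229.5))]
```

View pics/zoom.png

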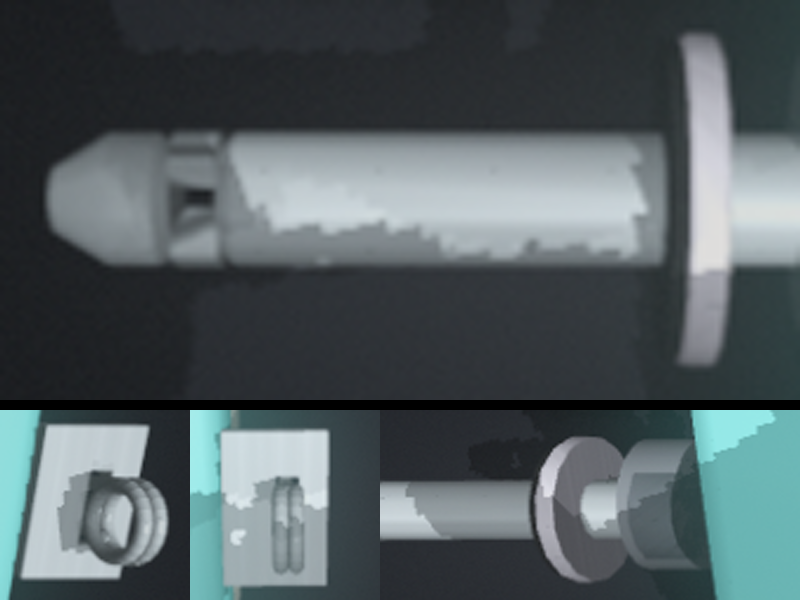

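```bash
python3 - <<'E'
from h import *
import pickle
from scipy.optimize import least_squares
w1,s1=pickle.load(open('w1.pkl','rb'));w2,s2=pickle.load(open('w2.pkl','rb'))
# body pt, view, px
F=[((-80,0,0),2,(229.4,214.7)),((0,22,0),2,(356.3,181.6)),((0,-22,0),2,(356.3,248)),((-61,0,9),2,(258.6,None)),((-45,0,0),2,(None,214.5)),((-15,0,0),2,(None,214.5)),((-25,0,0),1,(None,223.8))]
def W(p,b):
    c,sn=np.cos(p[2]),np.sin(p[2]); b=np.array(b)/1e3; return np.array([p[0]+c*b[0]-sn*b[1],p[1]+sn*b[0]+c*b[1],p[3]+b[2]])
def res(p,fixed=None):
    if fixed: p=np.r_[p,fixed]
    r=[]
    for b,v,px in F:
        q=proj(*( (w1,W(p,b),s1) if v==1 else (w2,W(p,b),s2)))
        r+= [q[i]-px[i] for i in (0,1) if px[i] is not None]
    return np.array(r)
for fx in (None,.115):
    o=least_squares(res,[.514,.118,1.29]+([] if fx else [.115]),args=(fx,),x_scale=[.01,.01,.1]+([] if fx else [.01]))
    print(np.round(o.x,4),np.degrees(o.x[2]),np.round(o.fun,1))
p=np.r_[o.x,.115]
f=grab_frame('top'); g=grab_frame('side')
for b in ((-80,0,0),(0,0,0)): print(b,W(p,b),'top',proj(f,W(p,b)),'side',proj(g,W(p,b)))
C=tri([ray(w1,(332.5,233.5),s1),ray(w2,(611.5,227.5),s2)]); print('coil',C)
c,sn=np.cos(p[2]),np.sin(p[2]); d=C-W(p,(0,0,0)); print('coil in body',c*d[0]+sn*d[1],-sn*d[0]+c*d[1],d[2]+.115)
for a,uv1,uv2 in (('holder rear far',(348,194),(622,186)),('rear near',(348.3,259.5),(610.5,251.5))):
    H=tri([ray(w1,uv1,s1),ray(w2,uv2,s2)]); d=H-W(p,(0,0,0)); print(a,H,c*d[0]+sn*d[1],-sn*d[0]+c*d[1])
E
```

```text
[0.5091 0.1118 1.2981 0.1242] 74.37600862333733 [ 0.9 -0.1  0.7 -1.3 -1.  -0.2 -0.6  0.2  0.3  1.2]
[0.511  0.1108 1.2973] 74.3280867470214 [ 3.4 -0.2 -1.4 -0.1 -3.  -1.3  0.9  0.1  0.2  0.9]
(-80, 0, 0) [0.48935884 0.0337601  0.115     ] top [272.61064352 266.28034538] side [340.77893631 264.97016032]
(0, 0, 0) [0.51096912 0.11078604 0.115     ] top [238.93683495 257.67800283] side [331.72378281 290.07701759]
coil [0.55942555 0.26881289 0.12814677]
coil in body 0.1652415432089255 -0.003967473886831364 0.12814676642670886
holder rear far [0.53877918 0.28513109 0.11729963] 0.17537592919543543 0.02031936475004384
rear near [0.58203957 0.27384241 0.11755797] 0.17619278252190718 -0.024382185893251578
```

>>> arm_command(deltas=[0,0,0,0,-62,0,-1,0,0,0,0,-62,0,-1,0,0,0,0,-62,0,-1,0,0,0,0,-62,0,-1,0,0,0,0,-62,0,-1])

```text
time: 3.5
tool_pos: [0.5159, -0.2183, 0.4039]
ee_rot: [0.089, 0.701, -0.087, 0.702]
ft_force: [2.2, 0.5, -0.2]
grip_width: 0.0855
```

>>> arm_command(deltas=[0,0,0,0,0,0,-1,0,0,0,0,0,0,-1])

```text
time: 3.75
tool_pos: [0.5165, -0.2207, 0.4028]
ee_rot: [0.09, 0.701, -0.088, 0.702]
ft_force: [-0.2, -0.1, 0.0]
grip_width: 0.0852
```

```bash
python3 - <<'E'
from h import *
import pickle
w,s=wrist(); save('w3',w['color']); pickle.dump((w,s),open('w3.pkl','wb')); print(np.round(s['tool_pos'],4),s['time'],s['joint_pos'])
for d in finder.masks_of(w,'wheel_large'): print(d['score'],d['rect'])
E
```

```text
[ 0.5165 -0.2207  0.4028] 3.75 [-0.61290671  0.39525252  1.38733402  0.00369204  1.35933514 -1.93243502]
0.82 [156.6, 1.1, 290.9, 102.1]
0.8 [292.9, 282.4, 403.5, 382.7]
0.78 [241.4, 143.9, 331.2, 283.9]
0.73 [0.3, 148.4, 108.4, 267.6]
0.63 [103.4, 317.2, 205.3, 400.1]
```

View pics/w3.png

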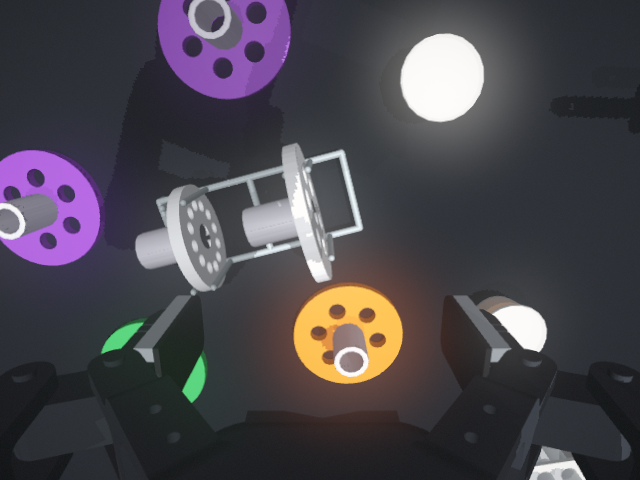

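The picture shows the candidates: white 6-hole wheel at (310,213), white 12-small-hole wheel at (195,240), and orange (348,335), green (160,365) and purple (225,50), (50,208) look-alikes. The one meant is the white one at (310,213): it is the larger and has big holes. I'll take a second view from the back-face side to confirm and measure it.

>>> arm_command(deltas=[0,0,0,-25,50,-20,-1,0,0,0,-25,50,-20,-1,0,0,0,0,0,0,-1])

```text
time: 4.22
tool_pos: [0.4648, -0.114, 0.3617]
ee_rot: [0.088, 0.701, -0.086, 0.702]
ft_force: [-0.0, -0.4, 0.1]
grip_width: 0.0849
```

```bash
cat > fit.py <<'E'
from h import *
import pickle
from scipy.optimize import minimize
def wheelpts(p):
    # p: x,y,z origin, yaw, lean, of wheel x axis
    R=Ro.from_euler('ZY',[p[3],p[4]]).as_matrix(); a=np.linspace(0,2*np.pi,60,endpoint=False)
    ring=lambda r,x: np.c_[np.full(60,x),r*np.cos(a),r*np.sin(a)]
    return [np.vstack([ring(.055,0),ring(.055,-.01)])@R.T+p[:3], np.vstack([ring(.016,0),ring(.016,-.055)])@R.T+p[:3]]
def sil(f,s,p):
    m=np.zeros((480*4,640*4),np.uint8)
    for P in wheelpts(p):
        q=np.array([proj(f,X,s) for X in P]); cv2.fillConvexPoly(m,cv2.convexHull(np.round((q+.5)*4).astype(np.int32)),1)
    return cv2.resize(m.astype(np.float32),(640,480),interpolation=cv2.INTER_AREA)
def cost(p,V):
    c=0
    for f,s,M in V:
        m=sil(f,s,p); c+=np.abs(m-M).sum()/M.sum()
    return c
E
python3 - <<'E'
from fit import *
w,s=wrist(); save('w4',w['color']); pickle.dump((w,s),open('w4.pkl','wb')); print(np.round(s['tool_pos'],4))
c0=[.51,-.22,.1]
ds=finder.masks_of(w,'wheel_large'); q=proj(w,c0,s); print(q)
def near(ds,q): return min(ds,key=lambda d:np.hypot((d['rect'][0]+d['rect'][2])/2-q[0],(d['rect'][1]+d['rect'][3])/2-q[1]))
for d in ds: print(d['score'],d['rect'])
m4=near(ds,q)['region']
w3,s3=pickle.load(open('w3.pkl','rb'))
# white-ness mask for w3 by the network is keyed on last four pictures
ds3=finder.masks_of(w3,'wheel_large'); m3=near(ds3,proj(w3,c0,s3))['region']
V=[(w3,s3,m3.astype(float)),(w,s,m4.astype(float))]
def fill(m): return cv2.morphologyEx(m.astype(np.uint8),cv2.MORPH_CLOSE,np.ones((15,15))).astype(float)
V=[(a,b,fill(m)) for a,b,m in V]
pickle.dump(V,open('V.pkl','wb'))
best=None
for yaw in (1.25,1.6,1.9):
    o=minimize(cost,[.51,-.215,.085,yaw,0],args=(V,),method='Nelder-Mead',options=dict(initial_simplex=np.array([.51,-.215,.085,yaw,0])+np.vstack([np.zeros(5),np.diag([.01,.01,.01,.15,.03])]),maxiter=250,xatol=1e-4,fatol=1e-4))
    print(np.round(o.x,4),o.fun)
    if best is None or o.fun<best.fun: best=o
p=best.x; np.save('wl.npy',p); out=[]
for f,ss,M in V:
    im=f['color'].copy()
    for P in wheelpts(p):
        h=cv2.convexHull(np.round([proj(f,X,ss) for X in P]).astype(np.int32)); cv2.polylines(im,[h],True,(255,0,0),1)
    u=proj(f,p[:3],ss).astype(int); y=max(u[1]-90,0); x=max(u[0]-100,0); out.append(cv2.resize(im[y:y+180,x:x+200],(400,360)))
save('fit',np.hstack(out))
E
```

```text
[ 0.4648 -0.114   0.3617]
[180.64001051 342.90568182]
0.84 [111.6, 252.0, 221.0, 400.4]
0.76 [201.6, 374.3, 310.2, 430.4]
0.75 [30.6, 47.0, 177.3, 196.8]
0.6 [60.2, 445.0, 111.9, 478.3]
[ 0.516  -0.2275  0.0553  1.5798 -0.0089] 0.9021823317700761
[ 0.5179 -0.2304  0.0412  1.5753  0.1593] 1.0705624036584234
[ 0.5196 -0.2321  0.0301  1.5767  0.1798] 1.0721347822452718
```

View pics/fit.png

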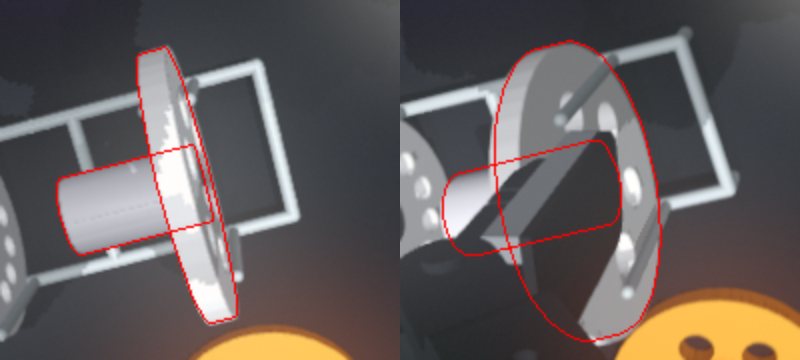

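The outlines fit the white, big-holed wheel closely in both views: centre (0.516, -0.2275, 0.055), yaw 90.5°, rim top at 0.110. Next I approach from above with the jaws half open.

>>> arm_command(deltas=[0,0,5,17,-40,-10,-0.2,0,0,5,17,-40,-15,-0.2,0,0,4.6,17,-38,-20,-0.2,0,0,0,0,0,0,-0.2])

```text
time: 4.88
tool_pos: [0.5209, -0.2423, 0.3192]
ee_rot: [-0.005, 0.702, 0.004, 0.712]
ft_force: [-0.3, 1.2, 1.5]
grip_width: 0.0511
```

```bash
cat > st.py <<'E'
from h import *
s=sensors.sense(); R=Ro.from_quat(s['ee_rot']).as_matrix(); print('t',round(float(s['time']),2),'pos',np.round(s['tool_pos']*1000,1),'yaw',round(np.degrees(np.arctan2(R[1,1],R[0,1])),2),'xax',np.round(R[:,0],4),'F',np.round(s['ft_force'],1),'w',round(float(s['grip_width'])*1000,1))
E
python3 st.py
```

```text
t 4.88 pos [ 520.9 -242.3  319.2] yaw 90.71 xax [ 0.0131 -0.0017 -0.9999] F [-0.3  1.2  1.5] w 51.1
```

>>> arm_command(deltas=[0.1,0.75,-0.2,-5,9.8,-10,-0.2,0,0,0,0,0,0,-0.2])

```text
time: 5.12
tool_pos: [0.5157, -0.2317, 0.3092]
ee_rot: [-0.003, 0.707, 0.003, 0.707]
ft_force: [0.5, -0.8, 0.6]
grip_width: 0.0517
```

```bash
python3 st.py
```

```text
t 5.12 pos [ 515.7 -231.7  309.2] yaw 90.44 xax [-1.e-04 -3.e-04 -1.e+00] F [ 0.5 -0.8  0.6] w 51.7
```

Good. Next: descend and close.

>>> arm_command(deltas=[0,0,0,0,-0.5,-26,-0.2,0,0,0,0,0,-25,-0.2,0,0,0,0,0,0,1,0,0,0,0,0,0,1,0,0,0,0,0,0,1])

```text
time: 5.75
tool_pos: [0.5162, -0.2298, 0.2621]
ee_rot: [-0.005, 0.705, 0.002, 0.709]
ft_force: [0.4, 0.2, -2.3]
grip_width: 0.0091
```

>>> arm_command(deltas=[0,0,0,0,0,0,1,0,0,0,0,0,0,1,0,0,0,0,0,0,1])

```text
time: 6.12
tool_pos: [0.5163, -0.2297, 0.2629]
ee_rot: [-0.005, 0.705, 0.002, 0.71]
ft_force: [-0.7, 0.3, -1.9]
grip_width: 0.0089
```

```bash
python3 st.py
```

```text
t 6.12 pos [ 516.3 -229.7  262.9] yaw 90.58 xax [ 0.0069 -0.0051 -1.    ] F [-0.7  0.3 -1.9] w 8.9
```

>>> arm_command(deltas=[0,0,0,0,0,30,1,0,0,0,0,0,40,1,0,0,0,0,0,45,1,0,0,0,0,0,10,1,0,0,0,0,0,0,1])

```text
time: 6.75
tool_pos: [0.5156, -0.2296, 0.3897]
ee_rot: [-0.005, 0.706, 0.002, 0.709]
ft_force: [0.8, -0.7, -1.5]
grip_width: 0.0088
```

```bash
python3 st.py; python3 - <<'E'
from h import *
w,s=wrist(); save('w5',w['color']); g=grab_frame('side'); save('s5',g['color'])
save('v5',np.hstack([w['color'],cv2.resize(g['color'][140:260,230:270+0*1+130-0],(160*3,480)) if 0 else cv2.resize(g['color'][120:270,230:430],(640,480))])[:, :])
im=cv2.imread('pics/v5.png'); cv2.imwrite('pics/v5.png',cv2.resize(im,(800,300)))
E
```

```text
t 6.75 pos [ 515.6 -229.6  389.7] yaw 90.56 xax [ 0.0041 -0.0036 -1.    ] F [ 0.8 -0.7 -1.5] w 8.8
```

View pics/v5.png

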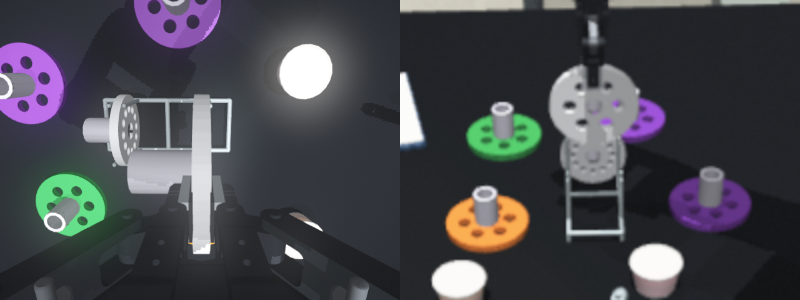

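The wheel hangs squarely in the jaws, hub at wrist pixels (205–295, 240–309). I'll work out the hub axis in the tool frame from its two edges.

```bash
cat > hub.py <<'E'
from h import *
import sys
from scipy.optimize import least_squares
def hubaxis(f,show=True,c0=212,c1=285):
    g=cv2.GaussianBlur(cv2.cvtColor(f['color'],cv2.COLOR_RGB2GRAY),(3,3),0).astype(float)
    M=np.array(f['mount']); K=np.array(f['K']); E=[]
    for c in range(c0,c1,6):
        d=np.diff(g[:,c]); a=215+d[215:265].argmax()+1.; b=285+d[285:335].argmin()+1.; E.append((c,a,b))
    if show: print(E)
    med=np.median([e[1] for e in E]),np.median([e[2] for e in E])
    rr=[]
    for c,a,b in E:
        for k,v in ((0,a),(1,b)):
            if abs(v-med[k])<6:
                d=(np.array([c,v])-K[:2,2])/K[0,0]; r=d.copy()
                for _ in range(9): r=d/(1+f['k1']*(r@r))
                rr.append((k,M[:3,:3]@np.r_[r,1]))
    o=M[:3,3]
    def res(p): # axis at tool x=p0, z=p1; direction (p2,1,p3)
        u=np.r_[p[2],1,p[3]]; u/=np.linalg.norm(u); out=[]
        for k,d in rr:
            n=np.cross(u,d); n/=np.linalg.norm(n); s=n@(np.r_[p[0],0,p[1]]-o)
            out.append(abs(s)-.016)
        return np.r_[np.array(out)*1e3, p[2:]*10]
    q=least_squares(res,[.21,0,0,0],x_scale=[.01,.01,.01,.01],loss='soft_l1'); print('tool x,z mm',q.x[:2]*1e3,'dir',q.x[2:],'res',np.abs(q.fun).max())
    return q.x
if __name__=='__main__':
    f=dict(grab_frame('wrist')); hubaxis(f)
E
python3 hub.py
```

```text
[(212, np.float64(231.0), np.float64(309.0)), (218, np.float64(216.0), np.float64(310.0)), (224, np.float64(237.0), np.float64(310.0)), (230, np.float64(237.0), np.float64(310.0)), (236, np.float64(237.0), np.float64(310.0)), (242, np.float64(237.0), np.float64(310.0)), (248, np.float64(237.0), np.float64(310.0)), (254, np.float64(237.0), np.float64(310.0)), (260, np.float64(237.0), np.float64(310.0)), (266, np.float64(237.0), np.float64(310.0)), (272, np.float64(238.0), np.float64(299.0)), (278, np.float64(237.0), np.float64(294.0)), (284, np.float64(238.0), np.float64(294.0))]
tool x,z mm [198.04042088  -3.47070308] dir [-0.00047616  0.01002289] res 0.29256078300145955
```

```bash
python3 - <<'E'
from h import *
f,s=wrist(); g=cv2.GaussianBlur(cv2.cvtColor(f['color'],cv2.COLOR_RGB2GRAY),(3,3),0).astype(float)
for c in range(306,340,4):
    d=np.diff(g[120:200,c]); print(c,121+d.argmax(),round(d.max()),end='; ')
print()
sd=grab_frame('side'); X=np.r_[.5156,-.2246,.3897-.2]; q=proj(sd,X); print('pred',q)
ds=finder.masks_of(sd,'wheel_large')
d=min(ds,key=lambda d:np.hypot((d['rect'][0]+d['rect'][2])/2-q[0],(d['rect'][1]+d['rect'][3])/2-q[1])); print(d['rect'],d['score'])
m=d['region'].astype(np.uint8); cs,_=cv2.findContours(m,cv2.RETR_EXTERNAL,cv2.CHAIN_APPROX_NONE); c=cv2.convexHull(max(cs,key=cv2.contourArea))
# fit disc back-face circle + front: silhouette by hull of both rings
from fit import sil
from scipy.optimize import minimize
M=cv2.fillConvexPoly(np.zeros((480,640),np.float32),c,1.)
def cost(p):
    import fit
    P=fit.wheelpts(np.r_[p[0],-.2246,p[1],np.radians(90.6),0])[0]
    mm=np.zeros((1920,2560),np.uint8); cv2.fillConvexPoly(mm,cv2.convexHull(np.round((np.array([proj(sd,x) for x in P])+.5)*4).astype(np.int32)),1)
    return np.abs(cv2.resize(mm.astype(np.float32),(640,480),interpolation=3)-M).sum()
o=minimize(cost,[.5156,.185],method='Nelder-Mead',options=dict(initial_simplex=[[.5156,.185],[.52,.185],[.5156,.19]])); print(o.x,o.fun,M.sum())
# wrist tangents
Mt=np.array(f['mount']);K=np.array(f['K'])
def rayt(c,v):
    d=(np.array([c,v])-K[:2,2])/K[0,0]; r=d.copy()
    for _ in range(9): r=d/(1+f['k1']*(r@r))
    return Mt[:3,:3]@np.r_[r,1]
for x in (190,198,204,208,212):
  for z in (-4,-2,0,2):
    def row(R,y,col):
        o=Mt[:3,3]; best=[]
        for v in np.arange(100,340,.5):
            d=rayt(col,v); n=np.cross([0,1,0],d); n/=np.linalg.norm(n); best.append(n@(np.r_[x/1e3,0,z/1e3]-o))
        b=np.array(best); v=np.arange(100,340,.5)
        cr=lambda L:[float(v[i]) for i in np.where(np.diff(np.sign(b-L)))[0]]
        return cr(R)+cr(-R)
    print(x,z,'disc',row(.055,0,320),'hub',row(.016,0,245))
E
```

```text
306 158 53; 310 158 18; 314 151 33; 318 151 32; 322 151 33; 326 151 31; 330 151 30; 334 151 26; 338 159 58; 
pred [326.43680594 172.29830263]
[303.6, 153.3, 351.2, 190.6] 0.61
[0.51492539 0.18948242] 65.0625 1437.0
190 -4 disc [146.5] hub [318.0, 241.5]
190 -2 disc [151.5] hub [322.5, 246.0]
190 0 disc [156.5] hub [326.5, 250.5]
190 2 disc [162.0] hub [331.0, 255.0]
198 -4 disc [145.5] hub [309.5, 236.5]
198 -2 disc [150.5] hub [313.5, 241.0]
198 0 disc [155.0] hub [317.5, 245.0]
198 2 disc [160.0] hub [322.0, 249.5]
204 -4 disc [144.5] hub [303.5, 233.0]
204 -2 disc [149.5] hub [307.5, 237.0]
204 0 disc [154.0] hub [311.5, 241.5]
204 2 disc [158.5] hub [315.5, 245.5]
208 -4 disc [144.0] hub [299.5, 230.5]
208 -2 disc [148.5] hub [303.5, 234.5]
208 0 disc [153.5] hub [307.5, 239.0]
208 2 disc [158.0] hub [311.5, 243.0]
212 -4 disc [143.5] hub [296.0, 228.5]
212 -2 disc [148.0] hub [300.0, 232.5]
212 0 disc [152.5] hub [304.0, 236.5]
212 2 disc [157.0] hub [307.5, 240.5]
```

```bash
cat > rot.py <<'E'
from h import *
import pickle
from scipy.optimize import least_squares
w1,s1=pickle.load(open('w1.pkl','rb'));w2,s2=pickle.load(open('w2.pkl','rb'))
F=[((-80,0,0),2,(229.4,214.7)),((0,22,0),2,(None,181.6)),((0,-22,0),2,(None,248)),((-61,0,9),2,(258.6,None)),((-45,0,0),2,(None,214.5)),((-15,0,0),2,(None,214.5)),((-25,0,0),1,(None,223.8)),((179,20,3),1,(348,None)),((179,-24,3),1,(348.3,None))]
def W(p,b):
    c,sn=np.cos(p[2]),np.sin(p[2]); b=np.array(b)/1e3; return np.array([p[0]+c*b[0]-sn*b[1],p[1]+sn*b[0]+c*b[1],.115+b[2]])
def res(p):
    return np.array([proj(*((w1,W(p,b),s1) if v==1 else (w2,W(p,b),s2)))[i]-px[i] for b,v,px in F for i in (0,1) if px[i] is not None])
o=least_squares(res,[.514,.118,1.29],x_scale=[.01,.01,.1])
p=o.x
if __name__=='__main__':
    np.save('rot.npy',p); print(p,np.degrees(p[2]),np.round(o.fun,1))
    print('flange face col',proj(w2,W(p,(0,22,0)),s2))
    ax=np.array([np.cos(p[2]),np.sin(p[2])]); tz=np.array([ax[1],-ax[0]])
    print('ax',ax,'tz',tz)
    for xb in (-110,-80,0): print('wheel origin at body x',xb,'TCP',(W(p,(xb,0,0))[:2]-ax*.005+tz*.0014)*1e3)
E
python3 rot.py
```

```text
[0.51042163 0.10853305 1.29650694] 74.28437586511158 [-0.1 -0.1  0.  -1.2 -2.7  0.2  0.3  1.   2.1  0.8]
flange face col [351.36231991 181.63458851]
ax [0.27086295 0.96261792] tz [ 0.96261792 -0.27086295]
wheel origin at body x -110 TCP [480.62005312  -2.54721433]
wheel origin at body x -80 TCP [488.74594177  26.33132326]
wheel origin at body x 0 TCP [510.41497815 103.34075686]
```

>>> arm_command(deltas=[0,0,-4.1,-7,50,0,1,0,0,-4.1,-7,50,0,1,0,0,-4.1,-7,50,-20,1,0,0,-4,-7,50,-20,1,0,0,0,-7,30,-20,1])

```text
time: 7.68
tool_pos: [0.4789, 0.0049, 0.326]
ee_rot: [0.101, 0.699, -0.103, 0.701]
ft_force: [0.5, -0.1, -1.0]
grip_width: 0.0088
```

>>> arm_command(deltas=[0,0,0,0,0,-5,1,0,0,0,0,0,0,1])

```text
time: 7.92
tool_pos: [0.4785, 0.0061, 0.3196]
ee_rot: [0.1, 0.7, -0.102, 0.7]
ft_force: [-0.5, -0.1, -0.8]
grip_width: 0.0086
```

```bash
python3 st.py
```

```text
t 7.92 pos [478.5   6.1 319.6] yaw 73.63 xax [-7.0e-04 -2.3e-03 -1.0e+00] F [-0.5 -0.1 -0.8] w 8.6
```

>>> arm_command(deltas=[-0.1,0,0.65,4.2,-1.2,0,1,0,0,0,0,0,0,1])

```text
time: 8.18
tool_pos: [0.4836, 0.0034, 0.3203]
ee_rot: [0.095, 0.7, -0.099, 0.701]
ft_force: [-0.8, -0.1, -2.1]
grip_width: 0.0086
```

```bash
python3 st.py; python3 - <<'E'
from h import *
w,s=wrist(); save('w6',w['color']); g=grab_frame('side'); save('s6',g['color']); t=grab_frame('top')
a=cv2.resize(w['color'][130:340,190:560],(800,454)); 
b=cv2.resize(g['color'][190:300,290:390],(400,440),interpolation=2); c=cv2.resize(t['color'][210:300,220:320],(400,360),interpolation=2)
cv2.imwrite('pics/v6.png',cv2.resize(a,(800,300))[:,:,::-1]); 
x=np.vstack([cv2.resize(a,(528,300)),np.hstack([cv2.resize(b,(264,290)),cv2.resize(c,(264,290))])]); save('v6',x)
E
```

```text
t 8.18 pos [483.6   3.4 320.3] yaw 74.21 xax [ 0.001  -0.0048 -1.    ] F [-0.8 -0.1 -2.1] w 8.6
```

View pics/v6.png

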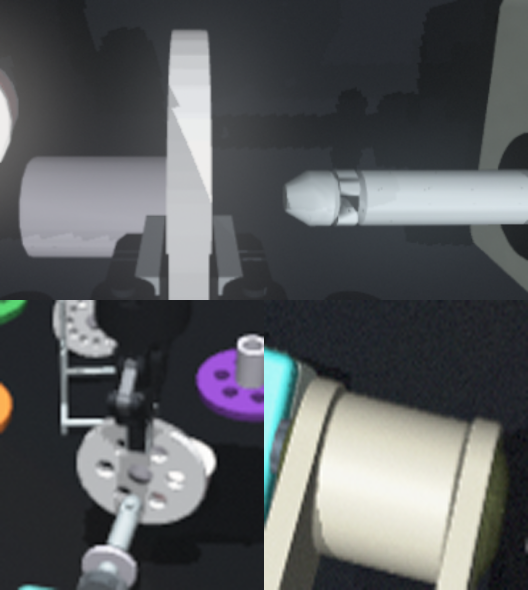

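```bash
cat > cmp.py <<'E'
from h import *
from scipy.optimize import least_squares
def subpix(g,c,lo,hi,sgn):
    d=sgn*np.diff(g[lo:hi,c]); i=int(d.argmax()); 
    if 0<i<len(d)-1:
        a,b,e=d[i-1:i+2]; i+= .5*(a-e)/(a-2*b+e) if (a-2*b+e) else 0
    return lo+i+.5
def axis(f,cols,rt,rb,R,X=None):
    g=cv2.GaussianBlur(cv2.cvtColor(f['color'],cv2.COLOR_RGB2GRAY),(3,3),0).astype(float)
    M=np.array(f['mount']);K=np.array(f['K']); o=M[:3,3]; rr=[];E=[]
    for c in cols:
        for v in (subpix(g,c,*rt,1),subpix(g,c,*rb,-1)):
            d=(np.array([c,v])-K[:2,2])/K[0,0]; r=d.copy()
            for _ in range(9): r=d/(1+f['k1']*(r@r))
            rr.append(M[:3,:3]@np.r_[r,1]); E.append(v)
    E=np.array(E).reshape(-1,2); print('edges',np.round(E.mean(0),2),'sd',np.round(E.std(0),2))
    def res(p):
        x,z=(p[0],p[1]) if X is None else (X,p[0]); u=np.r_[0,1,p[-1]]; u/=np.linalg.norm(u); out=[]
        for d in rr:
            n=np.cross(u,d); n/=np.linalg.norm(n); out.append((abs(n@(np.r_[x,0,z]-o))-R)*1e3)
        return out
    q=least_squares(res,[.2,0,0] if X is None else [0,0],loss='soft_l1',x_scale=.01); return q.x
if __name__=='__main__':
    f,s=wrist()
    print('hub  ',axis(f,range(222,296,5),(225,255),(300,325),.016)*1e3)
    print('shaft',axis(f,range(450,540,6),(240,258),(278,300),.009)*1e3)
    for X in (.2,.205,.208): print(X,'hub',axis(f,range(222,296,5),(225,255),(300,325),.016,X)*1e3,'shaft',axis(f,range(450,540,6),(240,258),(278,300),.009,X)*1e3)
E
python3 cmp.py
```

```text
edges [239.24 309.2 ] sd [0.06 4.46]
hub   [205.49662278  -0.76971712 -12.93278657]
edges [250.48 288.26] sd [0.93 0.24]
shaft [210.41525763  -1.12247242   7.420421  ]
edges [239.24 309.2 ] sd [0.06 4.46]
edges [250.48 288.26] sd [0.93 0.24]
0.2 hub [-2.47877928 -2.71349243] shaft [-4.99704151  7.09505934]
edges [239.24 309.2 ] sd [0.06 4.46]
edges [250.48 288.26] sd [0.93 0.24]
0.205 hub [ -0.92406903 -12.02860802] shaft [-3.10109663  6.73245056]
edges [239.24 309.2 ] sd [0.06 4.46]
edges [250.48 288.26] sd [0.93 0.24]
0.208 hub [ 1.11531156e-02 -1.73006254e+01] shaft [-1.99418569  6.96554834]
```

```bash
python3 - <<'E'
from h import *
import fit
g=grab_frame('side')
for z in (.112,.115,.118,.121,.124):
    P=np.array([proj(g,x) for x in fit.wheelpts([.4837,.0076,z,np.radians(74.2),0])[0]]); print(z,P.min(0),P.max(0))
im=cv2.resize(g['color'][225:285,310:380],None,fx=10,fy=10,interpolation=cv2.INTER_CUBIC)
p=np.load('rot.npy')
def draw(z,col):
    P=np.array([proj(g,x) for x in fit.wheelpts([.4837,.0076,z,np.radians(74.2),0])[0]]); h=cv2.convexHull(P.astype(np.float32)); cv2.polylines(im,[np.round((h-[310,225]+.5)*10).astype(int)],True,col,1)
draw(.115,(255,0,0)); draw(.120,(0,255,0))
a=np.linspace(0,6.28,40); ax=np.array([np.cos(p[2]),np.sin(p[2]),0]); n=np.array([-ax[1],ax[0],0]); 
for xb,r in ((-.0725,.009),(0,.022)):
    c=np.r_[p[:2],.115]+ax*xb; P=np.array([proj(g,c+r*(n*np.cos(t)+np.array([0,0,1])*np.sin(t))) for t in a]); cv2.polylines(im,[np.round((P-[310,225]+.5)*10).astype(int)],True,(255,255,0),1)
save('v7',im)
E
```

```text
0.112 [319.03457753 235.68345593] [368.13788162 276.61183138]
0.115 [319.00875994 234.61137291] [368.18757109 275.64778474]
0.118 [318.98286389 233.53590217] [368.23743178 274.6808638 ]
0.121 [318.956889   232.45702637] [368.28746462 273.71105478]
0.124 [318.93083488 231.37472807] [368.33767055 272.73834383]
```

View pics/v7.png

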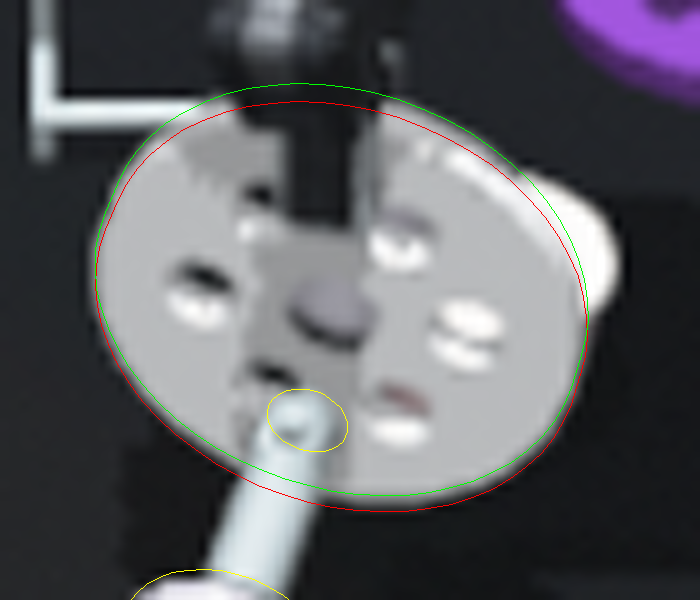

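>>> arm_command(deltas=[0.27,0,0,-1,0.3,-4,1,0,0,0,0,0,0,1])

```text
time: 8.68
tool_pos: [0.4819, 0.0043, 0.3158]
ee_rot: [0.097, 0.7, -0.097, 0.7]
ft_force: [-1.1, -0.3, -2.2]
grip_width: 0.0092
```

```bash
python3 st.py; cat > rows.py <<'E'
from h import *
from cmp import subpix
f,s=wrist(); g=cv2.GaussianBlur(cv2.cvtColor(f['color'],cv2.COLOR_RGB2GRAY),(3,3),0).astype(float)
H=np.array([(subpix(g,c,225,255,1),subpix(g,c,298,325,-1)) for c in range(222,290,4)]); S=np.array([(subpix(g,c,238,262,1),subpix(g,c,276,300,-1)) for c in range(410,540,6)])
h=np.median(H,0); t=np.median(S,0); print('hub',h,h.mean(),h[1]-h[0],'shaft',t,t.mean(),t[1]-t[0],'ratio',(h[1]-h[0])/(t[1]-t[0]))
A=np.polyfit(range(410,540,6),S,1); print('shaft slopes',A[0])
E
python3 rows.py
```

```text
t 8.68 pos [481.9   4.3 315.8] yaw 74.24 xax [ 1.e-04  7.e-04 -1.e+00] F [-1.1 -0.3 -2.2] w 9.2
hub [239.22222222 309.36842105] 274.2953216374269 70.14619883040933 shaft [256.8452381 295.546875 ] 276.19605654761904 38.701636904761926 ratio 1.8124866140165354
shaft slopes [ 0.0001552  -0.00396612]
```

>>> arm_command(deltas=[0,0,0,1.4,-0.4,-1.5,1,0,0,0,0,0,0,1])

```text
time: 8.98
tool_pos: [0.4835, 0.0039, 0.3144]
ee_rot: [0.097, 0.7, -0.097, 0.701]
ft_force: [-0.2, -0.0, -1.8]
grip_width: 0.0085
```

```bash
python3 st.py; python3 rows.py
```

```text
t 8.97 pos [483.5   3.9 314.4] yaw 74.25 xax [ 6.e-04  5.e-04 -1.e+00] F [-0.2 -0.  -1.8] w 8.5
hub [239.27272727 309.36842105] 274.3205741626794 70.09569377990428 shaft [254.         292.94736842] 273.4736842105263 38.9473684210526 ratio 1.7997542997543006
shaft slopes [-0.00151911 -0.00590309]
```

>>> arm_command(deltas=[0,0,0,2.7,9.6,0,1,0,0,0,2.7,9.6,0,1,0,0,0,1.6,5.8,0,1])

```text
time: 9.4
tool_pos: [0.491, 0.0306, 0.3146]
ee_rot: [0.097, 0.7, -0.097, 0.701]
ft_force: [-0.8, 0.8, -1.6]
grip_width: 0.009
```

>>> arm_command(deltas=[0,0,0,1.4,4.8,0,1])

```text
time: 9.52
tool_pos: [0.4924, 0.036, 0.3146]
ee_rot: [0.097, 0.7, -0.097, 0.701]
ft_force: [0.2, 0.5, -1.8]
grip_width: 0.0089
```

>>> arm_command(deltas=[0,0,0,1.4,4.8,0,1])

```text
time: 9.65
tool_pos: [0.4939, 0.0412, 0.3145]
ee_rot: [0.097, 0.7, -0.097, 0.701]
ft_force: [-1.2, -0.2, -2.4]
grip_width: 0.009
```

```bash
python3 st.py; python3 rows.py
```

```text
t 9.65 pos [493.9  41.2 314.5] yaw 74.27 xax [ 8.e-04  5.e-04 -1.e+00] F [-1.2 -0.2 -2.4] w 9.0
hub [239.25       309.38888889] 274.31944444444446 70.13888888888891 shaft [254.         292.88716356] 273.4435817805383 38.88716356107659 ratio 1.8036514486002053
shaft slopes [-0.05196326 -0.06829739]
```

>>> arm_command(deltas=[0,0,0,2.7,9.6,0,1,0,0,0,2.7,9.6,0,1])

```text
time: 9.95
tool_pos: [0.4997, 0.0616, 0.3146]
ee_rot: [0.097, 0.7, -0.097, 0.701]
ft_force: [-0.1, -0.1, -1.4]
grip_width: 0.0089
```

>>> arm_command(deltas=[0,0,0,2.7,9.6,0,1,0,0,0,2.7,9.6,0,1])

```text
time: 10.2
tool_pos: [0.5054, 0.0823, 0.3146]
ee_rot: [0.097, 0.7, -0.097, 0.701]
ft_force: [-0.5, 0.3, -1.1]
grip_width: 0.0088
```

>>> arm_command(deltas=[0,0,0,1.9,6.8,0,1])

```text
time: 10.32
tool_pos: [0.5075, 0.0899, 0.3146]
ee_rot: [0.097, 0.7, -0.097, 0.701]
ft_force: [-1.5, -1.2, -2.3]
grip_width: 0.0091
```

```bash
python3 st.py; python3 - <<'E'
from h import *
p=np.load('rot.npy'); s=sensors.sense(); d=s['tool_pos'][:2]-p[:2]; ax=np.array([np.cos(p[2]),np.sin(p[2])]); print('back x',d@ax*1e3+5)
E
```

```text
t 10.32 pos [507.5  89.9 314.6] yaw 74.26 xax [ 6.e-04  7.e-04 -1.e+00] F [-1.5 -1.2 -2.3] w 9.1
back x -13.778737702161433
```

>>> arm_command(deltas=[0,0,0,1.6,5.8,0,1])

```text
time: 10.45
tool_pos: [0.5092, 0.0961, 0.3145]
ee_rot: [0.097, 0.7, -0.096, 0.701]
ft_force: [0.0, -0.6, -1.5]
grip_width: 0.0094
```

>>> arm_command(deltas=[0,0,0,0.8,2.9,0,1])

```text
time: 10.58
tool_pos: [0.5101, 0.0994, 0.3145]
ee_rot: [0.097, 0.7, -0.096, 0.701]
ft_force: [-0.8, -0.2, -0.5]
grip_width: 0.0091
```

>>> arm_command(deltas=[0,0,0,0.6,1.9,0,1])

```text
time: 10.7
tool_pos: [0.5107, 0.1014, 0.3145]
ee_rot: [0.097, 0.7, -0.096, 0.701]
ft_force: [-1.6, -0.5, -1.0]
grip_width: 0.0089
```

>>> arm_command(deltas=[0,0,0,0.6,1.9,0,1])

```text
time: 10.82
tool_pos: [0.5113, 0.1033, 0.3145]
ee_rot: [0.097, 0.7, -0.097, 0.701]
ft_force: [-1.4, -1.5, -0.2]
grip_width: 0.0087
```

>>> arm_command(deltas=[0,0,0,0.5,1.9,0,1])

```text
time: 10.95
tool_pos: [0.5118, 0.105, 0.3145]
ee_rot: [0.096, 0.701, -0.097, 0.7]
ft_force: [-3.4, -9.0, 0.9]
grip_width: 0.0089
```

>>> arm_command(deltas=[0,0,0,0.5,1.9,0,1])

```text
time: 11.08
tool_pos: [0.5122, 0.1059, 0.3146]
ee_rot: [0.095, 0.701, -0.098, 0.7]
ft_force: [-6.9, -15.2, 1.9]
grip_width: 0.0089
```

>>> arm_command(deltas=[0,0,0,0.5,1.9,0,1])

```text
time: 11.2
tool_pos: [0.5126, 0.1066, 0.3146]
ee_rot: [0.093, 0.701, -0.1, 0.7]
ft_force: [-5.2, -12.2, 1.2]
grip_width: 0.0088
```

>>> arm_command(deltas=[0,0,0,0,0,0,0.3,0,0,0,0,0,0,0.3,0,0,0,0,0,0,0.3])

```text
time: 11.58
tool_pos: [0.5128, 0.1065, 0.3151]
ee_rot: [0.093, 0.701, -0.1, 0.7]
ft_force: [-0.4, 1.1, 0.4]
grip_width: 0.0302
```

```bash
python3 st.py
```

```text
t 11.57 pos [512.8 106.5 315.1] yaw 74.3 xax [-0.0021 -0.0086 -1.    ] F [-0.4  1.1  0.4] w 30.2
```

>>> arm_command(deltas=[0.5,-0.1,0,0,0,40,0.3,0,0,0,0,0,40,0.3,0,0,0,23,45,0,0.3,0,0,0,23,55,-20,0.3,0,0,0,0,0,0,0.3])

```text
time: 12.2
tool_pos: [0.5598, 0.2095, 0.3779]
ee_rot: [0.098, 0.7, -0.096, 0.701]
ft_force: [1.1, -0.4, 0.1]
grip_width: 0.03
```

```bash
python3 st.py; python3 - <<'E'
from h import *
import pickle
w,s=wrist(); g=grab_frame('side'); pickle.dump((w,s),open('w8.pkl','wb'))
save('v8',np.vstack([np.hstack([cv2.resize(w['color'],(600,450))]),]))
x=np.hstack([cv2.resize(w['color'],(533,400)),cv2.resize(g['color'][255:385,270:355],(262,400),interpolation=2)]); save('v8',x)
for d in finder.masks_of(w,'clip_coil'): print(d['score'],d['rect'])
E
```

```text
t 12.2 pos [559.8 209.5 377.9] yaw 74.22 xax [ 0.0022  0.0023 -1.    ] F [ 1.1 -0.4  0.1] w 30.0
0.84 [411.3, 195.0, 437.2, 239.3]
```

View pics/v8.png

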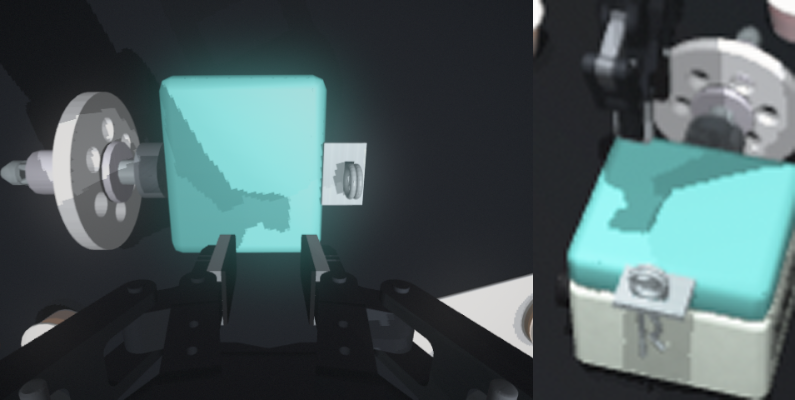

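```bash
python3 - <<'E'
from h import *
import pickle
V=[pickle.load(open(f'w{i}.pkl','rb')) for i in (1,2,8)]
px=[(332.5,233.5),(611.5,227.5),(424.3,217.2)]
C=tri([ray(f,u,s) for (f,s),u in zip(V,px)]); print(C,[np.round(proj(f,C,s)-u,1) for (f,s),u in zip(V,px)])
for (f,s),u in zip(V,px): print(onz(f,u,.130,s))
p=np.load('rot.npy'); ax=np.array([np.cos(p[2]),np.sin(p[2])]); n=np.array([-ax[1],ax[0]]); d=C[:2]-p[:2]; print('body',d@ax,d@n)
w,s=V[2]; im=w['color'][170:255,370:470]; g=cv2.cvtColor(im,cv2.COLOR_RGB2GRAY)
print('holder corners w8?'); 
for r in (180,190,230,240): print(r,w['color'][r,385:450:3].mean(1).astype(int).tolist())
E
```

```text
[0.55943158 0.26870676 0.12818129] [array([-0.1,  1.2]), array([-0.1, -1. ]), array([ 0.3, -0.2])]
[0.55820391 0.26908113 0.13      ]
[0.55932197 0.26753651 0.13      ]
[0.55892791 0.26818379 0.13      ]
body 0.16746106218934237 -0.0037927349124346546
holder corners w8?
180 [176, 110, 212, 213, 214, 214, 212, 212, 212, 211, 212, 214, 210, 210, 211, 214, 210, 209, 198, 62, 60, 59]
190 [156, 145, 210, 212, 214, 212, 210, 210, 210, 210, 212, 210, 209, 209, 211, 211, 208, 213, 87, 64, 61, 59]
230 [126, 213, 216, 216, 217, 215, 210, 158, 156, 153, 106, 106, 143, 178, 115, 166, 179, 91, 64, 61, 60, 59]
240 [109, 214, 216, 215, 215, 213, 213, 214, 212, 214, 213, 211, 211, 214, 210, 211, 211, 65, 60, 60, 58, 57]
```

>>> arm_command(deltas=[-0.13,0.13,0.08,-0.4,30,0,0.3,0,0,0,-0.4,28,-20,0.3,0,0,0,0,0,-20,0.3,0,0,0,0,0,0,0.3])

```text
time: 12.85
tool_pos: [0.5585, 0.2611, 0.3432]
ee_rot: [0.101, 0.697, -0.099, 0.703]
ft_force: [0.2, 0.2, 0.5]
grip_width: 0.0299
```

```bash
python3 st.py; python3 - <<'E'
from h import *
w,s=wrist(); 
for d in finder.masks_of(w,'clip_coil')[:2]:
    r=d['rect']; u=((r[0]+r[2])/2,(r[1]+r[3])/2); print(d['score'],r,onz(w,u,.130,s))
    ys,xs=np.nonzero(d['region']); print(xs.mean(),ys.mean())
E
```

```text
t 12.85 pos [558.5 261.1 343.2] yaw 73.73 xax [ 8.1e-03  5.0e-04 -1.0e+00] F [0.2 0.2 0.5] w 29.9
0.69 [328.8, 231.2, 349.7, 287.6] [0.55770475 0.26928069 0.13      ]
337.3356973995272 261.0248226950355
```

>>> arm_command(deltas=[0,0.46,0.5,0,7.4,-10,0.3,0,0,0,0,0,-10,0.3,0,0,0,0,0,0,0.3])

```text
time: 13.32
tool_pos: [0.559, 0.2683, 0.3253]
ee_rot: [0.098, 0.699, -0.096, 0.702]
ft_force: [-0.5, 0.2, -0.7]
grip_width: 0.0302
```

```bash
python3 st.py; python3 - <<'E'
from h import *
w,s=wrist(); 
for d in finder.masks_of(w,'clip_coil')[:2]:
    r=d['rect']; u=((r[0]+r[2])/2,(r[1]+r[3])/2); print(d['score'],r,onz(w,u,.130,s))
E
```

```text
t 13.32 pos [559.  268.3 325.3] yaw 74.19 xax [ 0.0049  0.002  -1.    ] F [-0.5  0.2 -0.7] w 30.2
0.7 [309.4, 246.5, 333.0, 307.9] [0.55689217 0.26794486 0.13      ]
0.64 [0.0, 157.5, 47.0, 362.1] [0.5135639  0.14443508 0.13      ]
```

>>> arm_command(deltas=[-0.1,0.3,0,-1,0,-15,0.3,0,0.1,0,0,0,-13,0.3,0,0,0,0,0,0,0.3])

```text
time: 13.8
tool_pos: [0.5579, 0.2682, 0.296]
ee_rot: [0.097, 0.701, -0.097, 0.7]
ft_force: [-0.1, 0.5, 0.7]
grip_width: 0.0299
```

```bash
python3 st.py
```

```text
t 13.8 pos [557.9 268.2 296. ] yaw 74.18 xax [-1.8e-03  4.0e-04 -1.0e+00] F [-0.1  0.5  0.7] w 29.9
```

>>> arm_command(deltas=[0,-0.1,0,0,0,-1,1,0,0,0,0,0,0,1,0,0,0,0,0,0,1,0,0,0,0,0,0,1])

```text
time: 14.3
tool_pos: [0.5581, 0.2682, 0.2956]
ee_rot: [0.098, 0.7, -0.097, 0.701]
ft_force: [0.2, 0.5, 0.6]
grip_width: 0.0063
```

```bash
python3 st.py
```

```text
t 14.3 pos [558.1 268.2 295.6] yaw 74.19 xax [ 1.4e-03  7.0e-04 -1.0e+00] F [0.2 0.5 0.6] w 6.3
```

>>> arm_command(deltas=[0,0,0,0,0,30,1,0,0,0,0,0,40,1,0,0,0,0,0,40,1,0,0,0,0,0,22,1,0,0,0,0,0,0,1])

```text
time: 14.92
tool_pos: [0.5573, 0.2682, 0.4314]
ee_rot: [0.098, 0.7, -0.097, 0.701]
ft_force: [-0.6, 0.1, -0.7]
grip_width: 0.0067
```

```bash
python3 st.py; python3 - <<'E'
from h import *
w,s=wrist(); g=grab_frame('side'); save('w9',w['color']); save('s9',g['color'])
for f,n in ((w,'w'),(g,'s')):
  for q in ('clip','clip_coil'):
    for d in finder.masks_of(f,q)[:3]: print(n,q,round(d['score'],2),d['rect'])
print(proj(g,[.5581,.2682,s['tool_pos'][2]-.1656]))
E
```

```text
t 14.93 pos [557.3 268.2 431.4] yaw 74.19 xax [ 0.0011  0.0012 -1.    ] F [-0.6  0.1 -0.7] w 6.7
w clip 0.58 [311.2, 246.2, 329.2, 352.2]
w clip_coil 0.95 [311.0, 246.2, 334.8, 351.8]
s clip 0.47 [298.2, 299.9, 311.0, 320.7]
s clip_coil 0.48 [304.9, 307.4, 309.7, 307.6]
[305.44144333 292.47407438]
```

```bash
python3 - <<'E'
from h import *
import pickle
p=np.load('rot.npy'); ax=np.array([np.cos(p[2]),np.sin(p[2])]); n=np.array([-ax[1],ax[0]])
def body(X): d=X[:2]-p[:2]; return np.round(np.array([d@ax,d@n])*1e3,1)
w2,s2=pickle.load(open('w2.pkl','rb'))
x=np.array([.001,-.0048,-1.]); x/=np.linalg.norm(x); y=np.r_[np.cos(np.radians(74.21)),np.sin(np.radians(74.21)),0]; y-=x*(x@y); y/=np.linalg.norm(y)
s6=dict(ee_rot=Ro.from_matrix(np.c_[x,y,np.cross(x,y)]).as_quat(),tool_pos=np.array([.4836,.0034,.3203]))
im6=cv2.imread('pics/w6.png'); im2=cv2.imread('pics/w2.png')
# dark core of hole
for im,(c,r) in ((im2,(258,214)),(im6,(434,268))):
    g=cv2.cvtColor(im,cv2.COLOR_BGR2GRAY)[r-16:r+17,c-16:c+17]; 
    print(g[6:28:2,::2])
for f,s,u in ((w2,s2,(258.6,213.5)),(w2,s6,(433.9,267.3))):
    X=onz(f,u,.124,s); print('hole',X,body(X))
w,s=wrist(); print('tip rows for leg at tool z=+6/-6')
T=np.eye(4)
Mt=np.linalg.inv(np.array(w['mount']));K=np.array(w['K'])
def pt(x,y,z):
    c=Mt@[x,y,z,1]; r=c[:2]/c[2]; r=r*(1+w['k1']*(r@r)); return np.round(r*K[0,0]+K[:2,2],1)
for z in (.006,-.006): print([pt(.1656+a,0,z) for a in (.012,.04,.06,.072)])
print('bent tip',pt(.2286,0,-.009),pt(.2286,0,.009),'coil',pt(.1656,0,-.012),pt(.1656,0,.012))
m=finder.masks_of(w,'clip_coil')[0]['region']
for r in range(200,356,6):
    c=np.nonzero(m[r])[0]; print(r,(c.min(),c.max()) if len(c) else None, cv2.cvtColor(w['color'],cv2.COLOR_RGB2GRAY)[r,300:345:3].tolist())
E
```

```text
[[106 106 107 107 103  93  82  83  84  84  98  96 138 150 150 149 149]
 [116 116 115 115 111 102 108 108 109 110 103 113 150 165 165 164 164]
 [128 124 122 120 115 110 123 124 123 124 120 108 130 174 175 170 175]
 [138 129 128 128 116 113 114 124 128 127 125 113 129 174 184 185 184]
 [145 139 130 132 119 113  79  79  85  96 105 117 132 162 189 190 189]
 [147 148 137 139 121 115  73  62  39  38  62 119 133 136 190 192 192]
 [149 151 146 142 122 115  74  71  90  83  86 122 133 136 176 157 198]
 [148 150 148 146 122 114  76  99 101  92  96 118 135 137 136 153 191]
 [142 142 142 143 126 112  86  89  96 112 126 112 126 132 135 143 168]
 [137 136 135 138 126 108 105 117 135 152 154 120 133 135 135 135 136]
 [130 130 130 133 123 106 132 151 151 151 152 108 123 127 126 126 127]]
[[170 171 172 172 158 162 164 165 165 167 169 171 141 138 171 184 184]
 [178 179 179 177 169 162 190 190 188 189 190 191 164 146 168 192 191]
 [188 187 187 183 179 142 194 193 193 192 193 193 180 153 160 200 199]
 [193 194 194 190 184 146 173 193 200 204 203 202 174 161 164 207 206]
 [197 200 201 197 186 125 111 127 
[... 2605 characters left out ...]
 39, 40, 87, 88]
314 (np.int64(312), np.int64(331)) [90, 90, 72, 46, 67, 130, 124, 97, 115, 129, 123, 38, 37, 86, 87]
320 (np.int64(312), np.int64(331)) [90, 89, 60, 43, 68, 136, 127, 100, 119, 138, 126, 37, 37, 80, 87]
326 (np.int64(312), np.int64(331)) [143, 142, 75, 52, 66, 134, 128, 100, 119, 134, 127, 44, 48, 128, 141]
332 (np.int64(312), np.int64(330)) [40, 121, 74, 50, 64, 132, 127, 98, 118, 132, 125, 45, 46, 130, 38]
338 (np.int64(313), np.int64(330)) [39, 36, 46, 47, 62, 127, 124, 97, 117, 128, 123, 40, 43, 35, 31]
344 (np.int64(314), np.int64(330)) [36, 34, 44, 46, 42, 120, 117, 87, 109, 120, 116, 39, 44, 34, 29]
350 None [33, 34, 42, 45, 31, 63, 59, 43, 46, 70, 55, 40, 43, 28, 26]
```

```bash
cat > tl.py <<'E'
from h import *
f0=grab_frame('wrist'); Mt=np.linalg.inv(np.array(f0['mount']));K=np.array(f0['K'])
def pt(x,y,z):
    c=Mt@[x,y,z,1]; r=c[:2]/c[2]; r=r*(1+f0['k1']*(r@r)); return r*K[0,0]+K[:2,2]
def circ(x,z,r,y=0):
    P=np.array([pt(x+r*np.cos(a),y,z+r*np.sin(a)) for a in np.linspace(0,6.28,90)])[:,1]; return P.min(),P.max()
E
python3 - <<'E'
from tl import *
for x in (.162,.1656,.169):
    for z in (-.002,0,.002): print(x,z,np.round(circ(x,z,.012),1), 'y=+4', np.round(circ(x,z,.012,.004),1))
print('slot: z->row at holder top'); print([(z,np.round(pt(.3134,0,z/1e3)[1],1)) for z in range(-24,25,4)])
w,s=wrist(); g=cv2.cvtColor(w['color'],cv2.COLOR_RGB2GRAY)
print('col324',g[140:262:2,324].tolist()); print('col335',g[140:262:2,335].tolist())
print('row 225',g[225,290:345].tolist())
E
```

```text
0.162 -0.002 [280.  348.6] y=+4 [280.  348.6]
0.162 0 [285.2 353.6] y=+4 [285.2 353.6]
0.162 0.002 [290.3 358.6] y=+4 [290.3 358.6]
0.1656 -0.002 [276.3 343.2] y=+4 [276.3 343.2]
0.1656 0 [281.4 348.1] y=+4 [281.4 348.1]
0.1656 0.002 [286.4 353. ] y=+4 [286.4 353. ]
0.169 -0.002 [273.  338.3] y=+4 [273.  338.3]
0.169 0 [277.9 343.1] y=+4 [277.9 343.1]
0.169 0.002 [282.9 347.9] y=+4 [282.9 347.9]
slot: z->row at holder top
[(-24, np.float64(186.6)), (-20, np.float64(192.2)), (-16, np.float64(197.8)), (-12, np.float64(203.3)), (-8, np.float64(208.8)), (-4, np.float64(214.3)), (0, np.float64(219.7)), (4, np.float64(225.0)), (8, np.float64(230.4)), (12, np.float64(235.7)), (16, np.float64(240.9)), (20, np.float64(246.2)), (24, np.float64(251.4))]
col324 [57, 57, 57, 59, 59, 61, 60, 62, 62, 63, 63, 64, 66, 65, 65, 66, 67, 68, 67, 68, 70, 68, 71, 69, 70, 157, 204, 204, 203, 203, 203, 202, 202, 202, 105, 71, 72, 72, 72, 73, 71, 72, 70, 71, 71, 70, 70, 74, 127, 211, 211, 211, 210, 130, 116, 115, 115, 115, 111, 111, 87]
col335 [52, 51, 53, 55, 53, 55, 56, 56, 57, 57, 57, 58, 58, 60, 60, 60, 62, 63, 61, 62, 62, 64, 64, 64, 66, 158, 204, 204, 203, 203, 203, 203, 203, 202, 207, 215, 215, 215, 214, 213, 214, 213, 213, 213, 213, 212, 212, 211, 211, 211, 210, 210, 210, 210, 210, 123, 63, 63, 62, 62, 61]
row 225 [158, 156, 154, 153, 150, 146, 142, 137, 132, 148, 159, 161, 161, 162, 161, 162, 164, 163, 162, 161, 160, 160, 160, 161, 161, 161, 160, 160, 160, 141, 98, 72, 72, 72, 72, 72, 70, 70, 100, 192, 214, 217, 216, 214, 213, 213, 212, 213, 214, 180, 106, 64, 63, 64, 62]
```

>>> arm_command(deltas=[0,0,0,-14,-54,0,1,0,0,0,-14,-54,0,1,0,0,0,-14,-54,0,1,0,0,0,-14,-54,0,1,0,0,0,0,0,0,1])

```text
time: 16.05
tool_pos: [0.4988, 0.0466, 0.4285]
ee_rot: [0.097, 0.701, -0.097, 0.7]
ft_force: [0.9, -0.3, -0.4]
grip_width: 0.0067
```

```bash
python3 st.py
```

```text
t 16.05 pos [498.8  46.6 428.5] yaw 74.26 xax [-2.4e-03 -4.0e-04 -1.0e+00] F [ 0.9 -0.3 -0.4] w 6.7
```

>>> arm_command(deltas=[0,-0.14,0,0.6,2.7,-26,1,0,0,0,0,0,-26,1,0,0,0,0,0,-4,1,0,0,0,0,0,0,1])

```text
time: 16.55
tool_pos: [0.4998, 0.0508, 0.3724]
ee_rot: [0.097, 0.699, -0.096, 0.702]
ft_force: [-0.1, 0.5, 0.6]
grip_width: 0.0062
```

```bash
python3 st.py; python3 - <<'E'
from tl import *
import pickle
w,s=wrist(); g=grab_frame('side'); t=grab_frame('top'); save('w10',w['color']); pickle.dump((w,s),open('w10.pkl','wb'))
a=cv2.resize(w['color'][180:360,230:430],(540,486),interpolation=2)
b=cv2.resize(g['color'][220:300,310:370],(255,340),interpolation=2); 
c=cv2.resize(cv2.imread('pics/s9.png')[290:330,285:325][:,:,::-1],(255,146),interpolation=2)
save('v10',np.hstack([a,np.vstack([b,c])]))
E
```

```text
t 16.55 pos [499.8  50.8 372.4] yaw 74.29 xax [ 0.003  0.    -1.   ] F [-0.1  0.5  0.6] w 6.2
```

View pics/v10.png

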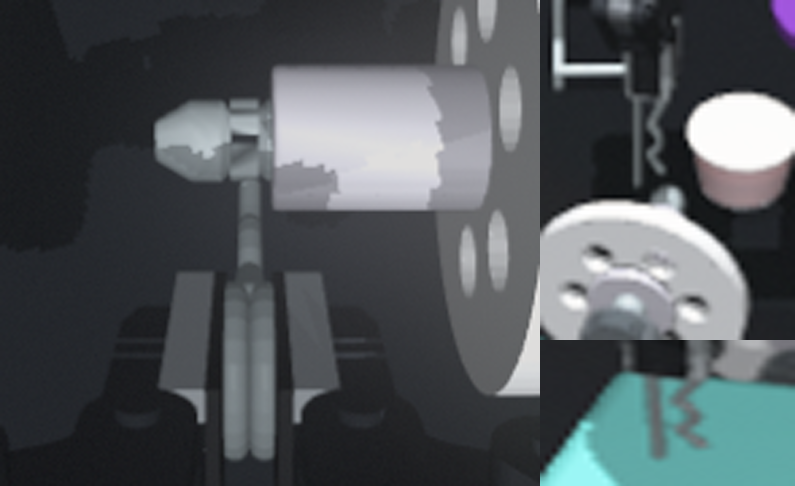

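The side view shows the straight leg on the left (world +x, so tool +z) and the wavy bent leg on the right. In the wrist view the leg at column 322.2 lines up with the hole mouth, centred at 322.6. What remains is the lateral offset between leg and shaft.

```bash
python3 - <<'E'
from tl import *
import pickle
from scipy.optimize import brentq
w,s=pickle.load(open('w10.pkl','rb')); g=cv2.GaussianBlur(cv2.cvtColor(w['color'],cv2.COLOR_RGB2GRAY),(3,3),0).astype(float)
R=Ro.from_quat(s['ee_rot']).as_matrix()
from cmp import subpix
H=np.median([(subpix(g,c,195,215,1),subpix(g,c,248,268,-1)) for c in range(335,385,4)],0); S=np.median([(subpix(g,c,208,226,1),subpix(g,c,238,256,-1)) for c in range(300,314,2)],0)
print('hub',H,'shaft',S)
X=s['tool_pos'][2]-.115
f=lambda r,m: brentq(lambda z: np.mean(circ(X,z,r))-m,-.03,.03)
print('shaft z from shaft',f(.009,S.mean()),'from hub (may sit 1.7 low)',f(.016,H.mean()), np.mean(H))
col=lambda c:(subpix(g,c,338,362,-1)); B=np.median([col(c) for c in (316,318,320,326,328,330)]); print('coil bottom',B)
print('coil z',[ (x,round(brentq(lambda z: circ(x,z,.012)[1]-B,-.01,.01)*1e3,2)) for x in (.163,.1656,.168)])
sd=grab_frame('side')
for a in (.0065,-.0055):
    for tx in (.2376,.21): 
        print('side leg',a,tx,proj(sd,s['tool_pos']+R@[tx,0,a]))
im=cv2.cvtColor(sd['color'],cv2.COLOR_RGB2GRAY)
for r in (244,250,256,260,262,264,266): print(r,im[r,326:350].tolist())
p=np.load('rot.npy'); ax=np.array([np.cos(p[2]),np.sin(p[2])])
for xb in (-.08,-.0725,-.06): print('shaft',xb,proj(sd,[*(p[:2]+ax*xb),.115]))
E
```

```text
hub [204.16666667 257.33333333] shaft [217.22222222 246.46153846]
shaft z from shaft -0.006180367830264739 from hub (may sit 1.7 low) -0.006840630093203824 230.75
coil bottom 349.59375
coil z [(0.163, -1.0), (0.1656, 0.6), (0.168, 2.09)]
side leg 0.0065 0.2376 [332.89621375 262.91963349]
side leg 0.0065 0.21 [332.89438985 253.13628476]
side leg -0.0055 0.2376 [338.35228005 263.85170566]
side leg -0.0055 0.21 [338.4319539  254.05962011]
244 [36, 37, 35, 37, 36, 41, 94, 81, 52, 47, 55, 95, 108, 85, 50, 36, 36, 36, 35, 37, 37, 105, 194, 226]
250 [38, 38, 36, 37, 37, 42, 94, 81, 42, 71, 107, 105, 62, 31, 31, 31, 30, 31, 134, 242, 252, 252, 252, 252]
256 [26, 25, 25, 24, 25, 32, 93, 76, 40, 97, 109, 71, 31, 24, 24, 23, 23, 24, 23, 23, 84, 181, 235, 250]
260 [23, 24, 24, 25, 23, 33, 93, 77, 37, 23, 25, 70, 95, 60, 24, 23, 24, 23, 24, 24, 34, 84, 106, 118]
262 [24, 24, 24, 24, 25, 31, 93, 77, 37, 25, 24, 25, 24, 24, 25, 24, 25, 24, 24, 24, 23, 62, 96, 111]
264 [24, 25, 25, 24, 25, 23, 42, 34, 23, 25, 31, 48, 84, 101, 146, 155, 102, 40, 24, 24, 23, 34, 94, 112]
266 [25, 23, 25, 24, 25, 23, 24, 23, 25, 31, 88, 119, 130, 136, 197, 206, 180, 109, 38, 23, 24, 23, 21, 73]
shaft -0.08 [341.01865464 264.2790572 ]
shaft -0.0725 [340.20807521 266.51791398]
shaft -0.06 [338.8400907  270.29674515]
```

>>> arm_command(deltas=[0,0.17,0,-11.9,3.4,0,1,0,0,0,0,0,0,1])

```text
time: 17.1
tool_pos: [0.4868, 0.054, 0.3727]
ee_rot: [0.097, 0.7, -0.097, 0.701]
ft_force: [0.2, -0.9, -0.6]
grip_width: 0.0065
```

```bash
python3 st.py; cat > chk.py <<'E'
from tl import *
from scipy.optimize import brentq
from cmp import subpix
w,s=wrist(); g=cv2.GaussianBlur(cv2.cvtColor(w['color'],cv2.COLOR_RGB2GRAY),(3,3),0).astype(float); R=Ro.from_quat(s['ee_rot']).as_matrix()
X=s['tool_pos'][2]-.115
zm=.0065; c=circ(X,zm,.016); d=circ(X,zm,.009)
H=np.median([(subpix(g,k,int(c[0])-14,int(c[0])+10,1),subpix(g,k,int(c[1])-10,int(c[1])+14,-1)) for k in range(337,385,4)],0)
S=np.median([(subpix(g,k,int(d[0])-9,int(d[0])+9,1),subpix(g,k,int(d[1])-9,int(d[1])+9,-1)) for k in range(300,314,2)],0)
f=lambda r,m: brentq(lambda z: np.mean(circ(X,z,r))-m,-.03,.03)*1e3
print('hub',H,f(.016,H.mean()),'shaft',S,f(.009,S.mean()))
sd=grab_frame('side'); im=cv2.cvtColor(sd['color'],cv2.COLOR_RGB2GRAY)
for a in (.0065,): print('side leg pred',proj(sd,s['tool_pos']+R@[.2376,0,a]))
for r in (248,256,260,264,268,272,276): print(r,im[r,328:352].tolist())
print('row of hole, cols 306..340:')
for r in (int(S.mean())-8,int(S.mean())-4,int(S.mean()),int(S.mean())+4,int(S.mean())+8): print(r,g[r,306:342:2].astype(int).tolist())
E
python3 chk.py
```

```text
t 17.1 pos [486.8  54.  372.7] yaw 74.26 xax [ 6.e-04 -1.e-04 -1.e+00] F [ 0.2 -0.9 -0.6] w 6.5
hub [226.77350427 279.26370656] 6.805994404847604 shaft [239.28571429 268.42857143] 7.364412205974445
side leg pred [339.14258162 263.72303051]
248 [37, 37, 37, 37, 37, 36, 36, 36, 36, 32, 90, 92, 57, 47, 98, 100, 83, 221, 249, 252, 252, 252, 252, 252]
256 [24, 25, 24, 23, 24, 24, 24, 23, 22, 24, 90, 89, 48, 84, 108, 96, 57, 26, 84, 181, 235, 249, 252, 252]
260 [28, 24, 25, 24, 24, 24, 23, 23, 24, 27, 90, 88, 49, 23, 37, 86, 110, 77, 41, 84, 106, 117, 126, 132]
264 [24, 24, 24, 24, 24, 26, 25, 25, 30, 51, 100, 122, 124, 112, 72, 32, 25, 25, 24, 34, 93, 112, 117, 124]
268 [246, 246, 246, 240, 230, 228, 226, 216, 189, 174, 158, 143, 130, 134, 119, 83, 43, 24, 23, 25, 24, 22, 23, 31]
272 [185, 185, 174, 180, 185, 195, 221, 227, 239, 242, 249, 252, 252, 252, 252, 252, 238, 193, 115, 44, 23, 24, 26, 24]
276 [185, 184, 185, 185, 185, 185, 184, 185, 184, 185, 184, 184, 185, 185, 184, 195, 220, 237, 248, 250, 250, 242, 220, 133]
row of hole, cols 306..340:
245 [121, 120, 120, 119, 110, 102, 100, 96, 99, 98, 103, 106, 113, 126, 146, 147, 147, 147]
249 [134, 135, 135, 131, 122, 127, 118, 109, 114, 108, 108, 120, 130, 127, 150, 154, 155, 159]
253 [146, 145, 147, 141, 128, 102, 85, 108, 114, 108, 107, 127, 136, 136, 164, 169, 170, 170]
257 [153, 153, 155, 150, 130, 119, 103, 104, 108, 104, 109, 132, 140, 136, 162, 168, 168, 169]
261 [145, 145, 148, 145, 126, 110, 89, 87, 90, 87, 99, 124, 132, 133, 160, 165, 165, 165]
```

>>> arm_command(deltas=[0,0,0,0.8,0.3,-6,1,0,0,0,0,0,-4,1])

```text
time: 17.5
tool_pos: [0.4885, 0.054, 0.3621]
ee_rot: [0.097, 0.7, -0.097, 0.701]
ft_force: [-1.0, -0.1, 0.2]
grip_width: 0.0066
```

>>> arm_command(deltas=[0,0,0,0,0,-3,1])

```text
time: 17.62
tool_pos: [0.4886, 0.0539, 0.3586]
ee_rot: [0.097, 0.7, -0.097, 0.701]
ft_force: [-0.1, -0.2, -0.3]
grip_width: 0.0068
```

>>> arm_command(deltas=[0,0,0,0,0,-3,1])

```text
time: 17.75
tool_pos: [0.4886, 0.0539, 0.3553]
ee_rot: [0.097, 0.7, -0.097, 0.701]
ft_force: [0.7, -0.4, 0.5]
grip_width: 0.0063
```

```bash
python3 st.py
```

```text
t 17.75 pos [488.6  53.9 355.3] yaw 74.23 xax [ 6.e-04 -2.e-04 -1.e+00] F [ 0.7 -0.4  0.5] w 6.3
```

>>> arm_command(deltas=[0,0,0,0,0,-4,1])

```text
time: 17.88
tool_pos: [0.4886, 0.0539, 0.3511]
ee_rot: [0.097, 0.7, -0.097, 0.701]
ft_force: [-0.2, 0.8, -1.5]
grip_width: 0.0064
```

>>> arm_command(deltas=[0,0,0,0,0,-4,1])

```text
time: 18.0
tool_pos: [0.4886, 0.0539, 0.3467]
ee_rot: [0.097, 0.7, -0.097, 0.701]
ft_force: [-0.3, -0.6, 0.4]
grip_width: 0.0062
```

>>> arm_command(deltas=[0,0,0,0,0,-4,1])

```text
time: 18.12
tool_pos: [0.4886, 0.0539, 0.3425]
ee_rot: [0.097, 0.7, -0.097, 0.701]
ft_force: [-0.8, -0.1, 1.3]
grip_width: 0.0067
```

>>> arm_command(deltas=[0,0,0,0,0,-4,1])

```text
time: 18.25
tool_pos: [0.4885, 0.054, 0.3383]
ee_rot: [0.097, 0.7, -0.097, 0.7]
ft_force: [-2.6, 2.0, 3.8]
grip_width: 0.0065
```

>>> arm_command(deltas=[0,0,0,0,0,-4,1])

```text
time: 18.38
tool_pos: [0.4883, 0.0541, 0.3342]
ee_rot: [0.097, 0.701, -0.097, 0.7]
ft_force: [-4.6, 1.9, 1.1]
grip_width: 0.0062
```

>>> arm_command(deltas=[0,0,0,0,0,-4,1])

```text
time: 18.5
tool_pos: [0.4879, 0.0542, 0.3295]
ee_rot: [0.097, 0.702, -0.097, 0.699]
ft_force: [-3.6, 0.7, -0.0]
grip_width: 0.0064
```

>>> arm_command(deltas=[0,0,0,0,0,-4,1])

```text
time: 18.62
tool_pos: [0.4879, 0.0542, 0.3249]
ee_rot: [0.097, 0.702, -0.097, 0.699]
ft_force: [-1.5, -0.5, -1.0]
grip_width: 0.0067
```

```bash
python3 st.py
```

```text
t 18.62 pos [487.9  54.2 324.9] yaw 74.24 xax [-3.5e-03  7.0e-04 -1.0e+00] F [-1.5 -0.5 -1. ] w 6.7
```

>>> arm_command(deltas=[0,0,0,0,0,-2.2,1,0,0,0,0,0,0,1])

```text
time: 18.88
tool_pos: [0.4883, 0.054, 0.3224]
ee_rot: [0.097, 0.701, -0.097, 0.7]
ft_force: [-0.1, 0.4, -0.2]
grip_width: 0.0066
```

>>> arm_command(deltas=[0,0,0,0,0,0,0.4,0,0,0,0,0,0,0.4,0,0,0,0,0,0,0.4])

```text
time: 19.25
tool_pos: [0.4887, 0.0539, 0.323]
ee_rot: [0.097, 0.7, -0.097, 0.701]
ft_force: [0.1, 0.1, 0.2]
grip_width: 0.0258
```

```bash
python3 st.py; python3 - <<'E'
from tl import *
w,s=wrist(); sd=grab_frame('side')
for d in finder.masks_of(w,'clip_coil')[:1]: print(d['score'],d['rect'])
X=s['tool_pos'][2]
print('pred coil rows if home (z .157)',circ(X-.157,.0006,.012), 'if 2mm high',circ(X-.159,.0006,.012))
g=cv2.cvtColor(w['color'],cv2.COLOR_RGB2GRAY).astype(float)
for c in (310,314,318,322,326,330,334): print(c,g[270:372:4,c].astype(int).tolist())
for d in finder.masks_of(sd,'clip')[:2]: print('side',d['score'],d['rect'])
E
```

```text
t 19.25 pos [488.7  53.9 323. ] yaw 74.23 xax [ 9.e-04 -2.e-04 -1.e+00] F [0.1 0.1 0.2] w 25.8
0.92 [304.4, 249.4, 330.5, 326.2]
pred coil rows if home (z .157) (np.float64(282.46823279702727), np.float64(348.95286285681857)) if 2mm high (np.float64(284.5710073671916), np.float64(351.99807119455915))
310 [97, 105, 116, 116, 124, 125, 128, 130, 130, 130, 129, 124, 121, 113, 75, 45, 44, 43, 42, 43, 42, 41, 40, 39, 39, 39]
314 [103, 107, 118, 117, 124, 123, 126, 128, 127, 125, 125, 121, 117, 113, 87, 45, 44, 45, 44, 44, 42, 42, 42, 40, 40, 39]
318 [108, 81, 82, 84, 86, 96, 98, 94, 97, 96, 96, 95, 88, 83, 46, 46, 45, 43, 43, 43, 43, 39, 41, 39, 39, 39]
322 [116, 132, 117, 118, 126, 127, 130, 133, 134, 130, 129, 125, 123, 116, 98, 46, 45, 45, 45, 44, 43, 40, 42, 40, 39, 39]
326 [132, 142, 118, 117, 122, 123, 124, 125, 124, 124, 124, 119, 117, 112, 89, 47, 45, 45, 44, 44, 42, 41, 41, 40, 40, 40]
330 [93, 104, 104, 115, 111, 115, 108, 104, 87, 59, 54, 50, 49, 48, 47, 48, 46, 46, 44, 43, 41, 41, 41, 40, 40, 39]
334 [120, 123, 124, 126, 127, 126, 124, 123, 119, 125, 129, 139, 49, 50, 47, 47, 47, 45, 45, 45, 44, 43, 41, 41, 41, 40]
side 0.73 [249.3, 248.1, 273.4, 276.5]
side 0.7 [276.1, 265.3, 358.6, 388.7]
```

>>> arm_command(deltas=[0,0,0,0,0,30,0.4,0,0,0,0,0,30,0.4,0,0,0,0,0,0,0.4])

```text
time: 19.88
tool_pos: [0.4885, 0.0539, 0.3842]
ee_rot: [0.097, 0.701, -0.097, 0.7]
ft_force: [-1.0, -1.2, -0.1]
grip_width: 0.0257
```

```bash
python3 st.py; cat > cv.py <<'E'
from h import *
import pickle,sys
w,s=wrist(); pickle.dump((w,s),open(sys.argv[1]+'.pkl','wb')); save(sys.argv[1],w['color'])
p=np.load('rot.npy'); ax=np.array([np.cos(p[2]),np.sin(p[2]),0]); n=np.array([-ax[1],ax[0],0]); up=np.array([0,0,1.])
O=np.r_[p[:2],.115]+ax*(-.060)
m=finder.masks_of(w,'clip_coil'); 
for d in m[:2]: print(d['score'],d['rect'])
a=np.linspace(0,2*np.pi,40)
def model(yo,zo,lean,side=1,xo=0):
    # clip y = side*n ; coil at y=6,z=42; lean about ax
    cy=np.cos(lean)*n+np.sin(lean)*up; cz=-np.sin(lean)*n+np.cos(lean)*up
    o=O+n*yo+up*zo+ax*xo; c=o+side*cy*.006+cz*.042
    P=np.array([proj(w,c+.012*(np.cos(t)*cy+np.sin(t)*cz)+sx*ax,s) for t in a for sx in(-.004,.004)]); return P.min(0),P.max(0)
for args in ((0,0,0),(0,-.004,0),(0,.004,0),(0,0,.1),(0,0,-.1),(0,0,-.2),(.004,0,0)): print(args,np.round(np.r_[model(*args)],1))
print('origin px',proj(w,O,s),'top of shaft',proj(w,O+up*.009,s))
q=proj(w,O+up*.042,s).astype(int); g=cv2.cvtColor(w['color'],cv2.COLOR_RGB2GRAY)[q[1]-50:q[1]+50:2,q[0]-36:q[0]+36:1].astype(int)
print('crop from row',q[1]-50,'col',q[0]-36)
ch=' .:-=+*#%@'
for i,r in enumerate(g): print(q[1]-50+2*i,''.join(ch[min(9,v*10//230)] for v in r))
E
python3 cv.py w11
```

```text
t 19.88 pos [488.5  53.9 384.2] yaw 74.23 xax [-5.e-04 -0.e+00 -1.e+00] F [-1.  -1.2 -0.1] w 25.7
0.94 [307.4, 218.5, 331.1, 268.7]
(0, 0, 0) [313.1 236.6 329.6 283.4]
(0, -0.004, 0) [313.3 234.5 329.5 280.4]
(0, 0.004, 0) [312.9 238.7 329.8 286.5]
(0, 0, 0.1) [313.2 244.7 329.6 291.3]
(0, 0, -0.1) [313.1 228.3 329.6 275.2]
(0, 0, -0.2) [313.1 220.1 329.6 266.8]
(0.004, 0, 0) [313.  229.1 329.6 276.1]
origin px [321.50098395 246.59993006] top of shaft [321.48800055 251.10293004]
crop from row 220 col 285
220 ....................................:---::...:--========================
222 ..............................::::.:-====-:::-=+++++++++++++++++++++++++
224 ............................:-======--====-::-+*************************
226 ...........................:-=++======++++=-:-**########################
228 ...........................-=+***++==+***++-:-*#########################
230 ...........................-++****+=++****+-:-*#########################
232 ................:::::::::::=+*##**+=+*###*+---*#%%%#%%%%%%%%%%%%%%%%%%%%
234 .....:.......:--===========+**###*++**###**===+
[... 2559 characters left out ...]
::::::.
302 . .................................:::.::::::::::::::::::::::::::::::::.
304 ..................................:::.:::::::::::::::::::::::::::::::::.
306 ...................................:.....:::::::::::::::::::::::::::::..
308 ....................................:....:::::::::::::::::::::::::::::..
310 ..........................................:.::.:::::::::::::::::::::::..
312  ...........................................::::::::::::::::::::::::::..
314    ..............................................:.:::.:::::::::::::::..
316  .. ................................................:.:.::::::::::::::..
318 .. ...................................................:::::::.::::::::..
```

>>> arm_command(deltas=[0,0,0,-32,9,0,0.4,0,0,0,-32,9,-16,0.4,0,0,0,-32,9,-18,0.4,0,0,0,0,0,0,0.4])

```text
time: 20.48
tool_pos: [0.3887, 0.0815, 0.3426]
ee_rot: [0.097, 0.705, -0.097, 0.696]
ft_force: [-0.1, 0.6, -1.3]
grip_width: 0.0256
```

```bash
python3 st.py; sed -e 's/+50:2/+70:2/' -e "s/^q=.*/q=proj(w,O+up*.01,s).astype(int); g=cv2.cvtColor(w['color'],cv2.COLOR_RGB2GRAY)[q[1]-60:q[1]+60:2,q[0]-36:q[0]+36].astype(int)/" -e "s/q\[1\]-50/q[1]-60/g" -e 's/230)/180)/' cv.py > cv2b.py; python3 cv2b.py w12
```

```text
t 20.48 pos [388.7  81.5 342.6] yaw 74.2 xax [-0.0126  0.0013 -0.9999] F [-0.1  0.6 -1.3] w 25.6
0.69 [441.2, 273.6, 640.0, 473.9]
0.68 [318.1, 397.8, 328.6, 416.6]
(0, 0, 0) [315.  465.2 332.4 522. ]
(0, -0.004, 0) [315.2 458.9 332.2 514.4]
(0, 0.004, 0) [314.9 471.6 332.6 530. ]
(0, 0, 0.1) [315.1 472.5 332.4 529.4]
(0, 0, -0.1) [315.  457.3 332.4 513.8]
(0, 0, -0.2) [315.  448.9 332.4 504.9]
(0.004, 0, 0) [315.  458.8 332.5 515.7]
origin px [323.53084069 439.40437594] top of shaft [323.56100542 451.07126053]
crop from row 392 col 287
392 --------======----===--------===----===-===--==--:-::--::::::::::-::-:-:
394 ------=-=-=-=-=--==--=----=-===---==----------=----:::::-:::::-:::::::-:
396 -----=----------=--=---=--==-==---==--==------------::::--::::-:::::::::
398 ---------------=-------===--------=-====-----==-----:-::-:--::::::-:::--
400 -=--------------===--=-------=-==--=*#%#*=--=-=-=-----------------------
402 --------=-=----------=-------------*%%@%%*=------=--------------------=-
404 -=------=----=-----==-------=-=--=-#%@@%%*=---==------------------------
406 ----------=---
[... 2130 characters left out ...]
:::::::
462 ::::::::::::::::::::::::::::::::::::::::::::::::::::::::::::::::::::::::
464 ::::::::::::::::::::::::::::::::::::::::::::::::::::::::::::::::::::::::
466 ::::::::::::::::::::::::::::::::::::::::::::::::::::::::::::::::::::::::
468 ::::::::::::::::::::::::::::::::::::::::::::::::::::::::::::::::::::::::
470 ::::::::::::::::::::::::::::::::::::::::::::::::::::::::::::::::::::::::
472 ::::::::::::::::::::::::::::::::::::::::::::::::::::::::::::::::::::::::
474 ::::::::::::::::::::::::::::::::::::::::::::::::::::::::::::::::::::::::
476 ::::::::::::::::::::::::::::::::::::::::::::::::::::::::::::::::::::::::
478 ::::::::::::::::::::::::::::::::::::::::::::::::::::::::::::::::::::::::
```

>>> arm_command(deltas=[-2.7,-9.6,0,-20,6,0,0.4,-2.7,-9.6,0,-20,6,0,0.4,-2.7,-9.6,0,-20,6,0,0.4,0,0,0,0,0,0,0.4])

```text
time: 21.08
tool_pos: [0.3329, 0.0983, 0.3451]
ee_rot: [0.07, 0.492, -0.12, 0.859]
ft_force: [0.1, -0.1, -0.5]
grip_width: 0.0257
```

```bash
python3 st.py; python3 cv2b.py w13
```

```text
t 21.07 pos [332.9  98.3 345.1] yaw 74.08 xax [ 0.4866 -0.137  -0.8628] F [ 0.1 -0.1 -0.5] w 25.7
0.64 [308.8, 236.2, 327.5, 333.9]
(0, 0, 0) [313.7 301.3 328.1 343.1]
(0, -0.004, 0) [313.8 295.7 328.  337. ]
(0, 0.004, 0) [313.6 307.  328.2 349.4]
(0, 0, 0.1) [313.9 305.9 328.1 347.3]
(0, 0, -0.1) [313.6 296.1 328.1 338.2]
(0, 0, -0.2) [313.5 290.3 328.2 332.7]
(0.004, 0, 0) [313.6 297.4 328.2 339.7]
origin px [321.01194153 272.26966516] top of shaft [321.02025342 283.06924704]
crop from row 224 col 285
224 ::::::::::::::::::::::::::::::::::::::::::::::::::::::::::::::::::::::::
226 ::::::::::::::::::::::::::::::::::::::::::::::::::::::::::::::::::::::::
228 ::::::::::::::::::::::::::::::::::::::::::::::::::::::::::::::::::::::::
230 :::::::::::::::::::::::::::::::::::::::::::::::::::::::::::::::-::::-:--
232 ::::::::::::::::::::::::::::::::::::::::::::::::::::::::::::::::--:-----
234 :::::::::::::::::::::::::::::::::::::::::::::::::::::::::::::---:--:----
236 ::::::::::::::::::::::::::::::::::::-==-::::::::::::::::-:--------------
238 :::::::::::::::::::::::::::::::::::+****=::::::
[... 3329 characters left out ...]
-----::
326 ::::::::::::::::::::::::::-#@@@@@%#@@@@@@*----------------------------::
328 .:::::::::::::::::::::::::-#@@@@@%#@@@@@@*----------------------------::
330 :::::::::::::::::::::::::::*@@@@@%#@@@@@%=:-:-:-----------------------::
332 :::::::::::::::::::::::::::-*@@@%+-#@@@@+--::--:-----:----------------::
334 :::::::::::::::::::::::::::::--:::::-----:::::-:---:------------------::
336 ::::::::::::::::::::::::::::::::::::::::::-::::--:----:-:-------------::
338 :::::::::::::::::::::::::::::::::::::-:::::-:::-:------:---------------:
340 :::::::::::::::::::::::::::::::::::::::::-::::-::-::-::-------:--:---:-:
342 :::::::::::::::::::::::::::::::::::::::-:::-::--:::--:-:--:-::-:-------:
```

```bash
cat > cf.py <<'E'
from h import *
import pickle
from scipy.optimize import least_squares
p=np.load('rot.npy'); ax=np.array([np.cos(p[2]),np.sin(p[2]),0]); n=np.array([-ax[1],ax[0],0]); up=np.array([0,0,1.])
O=np.r_[p[:2],.115]+ax*(-.0605); V={k:pickle.load(open(f'w{k}.pkl','rb')) for k in (11,12,13)}
def rows(k,c,r,u,v): w,s=V[k]; return np.array([proj(w,c+r*(np.cos(t)*u+np.sin(t)*v),s)[1] for t in np.linspace(0,6.28,60)])
def fr(yo,zo,le): return O+n*yo+up*zo, np.cos(le)*n+np.sin(le)*up, -np.sin(le)*n+np.cos(le)*up
def pred(q):
    o,cy,cz=fr(*q); c=o+cy*.006+cz*.042; out=[]
    for k in (11,13): r=rows(k,c,.012,cy,cz); out+=[r.min(),r.max()]
    for k in (13,12): out.append(rows(k,o-cz*.028,.002,cy,cz).min())
    return np.array(out)
if __name__=='__main__':
    obs=np.array([219.5,269,293,333.5,236.5,399.5])
    print('shaft rows w11',np.r_[rows(11,O-ax*.006,.009,n,up).min(),rows(11,O-ax*.006,.009,n,up).max()],'obs ~232,260')
    r=rows(13,O-ax*.006,.009,n,up); h=rows(13,O+ax*.02,.016,n,up); print('w13 shaft',r.min(),r.max(),'obs 259.5,285.5; hub',h.min(),h.max(),'obs 247,293.5')
    for ob,t in ((obs,'raw'),(obs+[.7,.7,0,0,0,0],'x')):
        o=least_squares(lambda q:pred(q)-ob,[0,0,-.1],x_scale=[.01,.01,.1]); print(t,o.x,np.round(o.fun,1))
    print('home pred',np.round(pred([0,0,0]),1))
    print('home lean .15',np.round(pred([0,0,-.15]),1))
E
python3 cf.py
```

```text
shaft rows w11 [232.09891572 261.17925542] obs ~232,260
w13 shaft 258.84701213461284 285.84929484084176 obs 259.5,285.5; hub 248.2290816084304 296.26043180249235 obs 247,293.5
raw [ 0.00526665 -0.00021304 -0.07105914] [ 1.2 -1.3 -0.9  1.2 -0.9  0.7]
x [ 0.00491841 -0.00052341 -0.06842152] [ 1.2 -1.3 -0.9  1.2 -1.   0.8]
home pred [236.6 283.4 301.3 343.1 238.9 404.6]
home lean .15 [224.2 271.  293.3 335.5 243.1 410.2]
```

```bash
python3 - <<'E'
from cf import *
for q in ((0,0,0),(0,0,-.1),(0,0,-.2),(.005,0,-.07),(.002,-.002,-.15),(0,-.006,-.2),(0.001,.004,-.2)):
    o,cy,cz=fr(*q); print(q,'straight tip',[round(rows(k,o-cz*.028,.002,cy,cz).min(),1) for k in(13,12)],'bent tip',[round(rows(k,o+cy*.015-cz*.021,.002,cy,cz).min(),1) for k in (13,12)],'coil',np.round(pred(q)[:4],1))
w,s=V[12]; g=cv2.cvtColor(w['color'],cv2.COLOR_RGB2GRAY); print(g[394:420,320:328].tolist()[::2])
w,s=V[13]; g=w['color']; print([ (r,g[r,322].tolist()) for r in range(234,274,2)])
E
```

```text
(0, 0, 0) straight tip [np.float64(238.9), np.float64(404.6)] bent tip [np.float64(231.2), np.float64(391.9)] coil [236.6 283.4 301.3 343.1]
(0, 0, -0.1) straight tip [np.float64(241.7), np.float64(408.3)] bent tip [np.float64(232.0), np.float64(393.4)] coil [228.3 275.2 296.1 338.2]
(0, 0, -0.2) straight tip [np.float64(244.7), np.float64(412.2)] bent tip [np.float64(233.1), np.float64(395.3)] coil [220.1 266.9 290.3 332.7]
(0.005, 0, -0.07) straight tip [np.float64(236.0), np.float64(400.8)] bent tip [np.float64(226.5), np.float64(386.1)] coil [221.4 268.4 292.7 335.3]
(0.002, -0.002, -0.15) straight tip [np.float64(239.2), np.float64(405.7)] bent tip [np.float64(228.4), np.float64(389.7)] coil [219.5 266.  288.4 330.6]
(0, -0.006, -0.2) straight tip [np.float64(238.7), np.float64(406.2)] bent tip [np.float64(226.9), np.float64(389.4)] coil [217.4 262.9 282.  323.5]
(0.001, 0.004, -0.2) straight tip [np.float64(247.8), np.float64(415.1)] bent tip [np.float64(236.3), np.float64(398.0)] coil [220.  267.8 295.  338.1]
[[71, 72, 72, 70, 71, 71, 71, 71], [71, 72, 72, 71, 71, 72, 72, 71]
[... 193 characters left out ...]
, [71, 70, 129, 155, 161, 162, 159, 149], [70, 77, 127, 150, 155, 157, 154, 144], [71, 76, 128, 151, 156, 157, 153, 144], [70, 82, 128, 145, 145, 145, 148, 142], [70, 86, 106, 110, 109, 109, 112, 116], [49, 52, 54, 55, 53, 50, 48, 48]]
[(234, [47, 48, 54]), (236, [70, 74, 78]), (238, [115, 123, 127]), (240, [118, 125, 129]), (242, [118, 126, 130]), (244, [119, 126, 130]), (246, [116, 123, 127]), (248, [114, 121, 126]), (250, [115, 122, 126]), (252, [85, 90, 93]), (254, [89, 94, 98]), (256, [99, 105, 109]), (258, [101, 107, 111]), (260, [112, 119, 123]), (262, [141, 150, 155]), (264, [141, 150, 154]), (266, [146, 154, 159]), (268, [165, 175, 179]), (270, [158, 168, 173]), (272, [86, 91, 95])]
```

```bash
python3 - <<'E'
from cf import *
def pb(q):
    o,cy,cz=fr(*q[:3]); r=list(pred(q[:3])[:4])
    b=o+cy*.015-cz*.021; return np.array(r+[rows(k,b,.002,cy,cz).min() for k in (13,12)])
obs=np.array([219.5,269,293,333.5,236.5,399.5])
o=least_squares(lambda q:pb(q)-obs,[0,0,-.1],x_scale=[.01,.01,.1]); print(o.x,np.round(o.fun,1))
for yo in (-.001,0,.001,.002):
    o=least_squares(lambda q:pb(np.r_[yo,q])-obs,[0,-.1],x_scale=[.01,.1]); print(yo,o.x,np.round(o.fun,1))
E
```

```text
[-0.0013628   0.00163505 -0.23237796] [ 1.2 -1.2 -1.   1.1  0.1 -0.1]
-0.001 [ 0.00188127 -0.22865664] [ 1.  -1.4 -0.8  1.4 -0.1 -0.4]
0 [ 0.00255319 -0.21822385] [ 0.2 -1.9 -0.2  2.1 -0.5 -1.3]
0.001 [ 0.00321534 -0.20751907] [-0.5 -2.4  0.4  2.9 -1.  -2.1]
0.002 [ 0.00388126 -0.19715832] [-1.2 -3.   0.9  3.7 -1.4 -3. ]
```

```bash
python3 - <<'E'
from cf import *
w,s=V[11]; print('hub end px if home', proj(w,O+ax*.006+up*.016,s), proj(w,O+ax*.006+n*.016,s),'obs col ~331')
a,sa=V[13]; b,sb=wrist(); d=np.abs(a['color'].astype(int)-b['color'])[220:345,270:420]; print('dt',sb['time']-sa['time'],'diff',d.mean(),d.max(),np.round((sb['tool_pos']-sa['tool_pos'])*1e3,2))
sd=grab_frame('side')
s0=cv2.imread('pics/side.png')[:,:,::-1].astype(int)
for n_,r in (('cupA',(245,280,245,280)),('cupB',(240,270,343,373)),('small wheel',(168,195,310,345))):
    print(n_,np.abs(s0-sd['color'])[r[0]:r[1],r[2]:r[3]].mean())
for d in finder.masks_of(sd,'cup_a'): print(d['score'],d['rect'])
hand_in()
E
```

```text
hub end px if home [330.94837813 254.81916285] [330.48578707 221.47316334] obs col ~331
dt 0.10000000000000142 diff 3.1990044444444443 94 [ 1.17 -0.4   0.2 ]
cupA 0.8454421768707483
cupB 7.2
small wheel 1.5135802469135802
0.77 [245.4, 246.8, 271.9, 275.4]
0.57 [344.7, 241.3, 370.4, 268.1]
the job is handed in; nothing more can be done
```

I put the larger white 6-hole wheel on the shaft against the drive flange, pushed the hairpin clip through the cross hole, and handed the job in at about 21 s. The hand-in gave no verdict.

**Wheel:** It met the flange with 9–15 N and I released it there. Afterwards the hub's end showed at pixel column 331, where it should be when home.

**Clip:** The push force rose to about 4 N as the bent leg rode over the shaft, then fell to nothing. My fit from wrist views put the clip's origin about 1.4 mm sideways and 1.6 mm above the hole's centre. The bent leg's tip matched the closed position.

**Checks that disagreed or were weak:**
- **Clip lean:** On release the clip settled leaning about 0.2–0.23 rad, under the 0.3 limit but not upright. I left it like that.
- **Leg identification:** I first fitted the lower wire tip as the straight leg, which gave 5 mm sideways, impossible in that hole. Taking it as the bent leg's tip gave the figures above.
- **Stillness:** My last check was inconclusive, because the arm itself had drifted 1.2 mm between the two pictures.
- **Cups and small wheel:** Both cups were found within about 4 px of their starts in the side view. The picture around the smaller wheel barely changed. Around the second cup it changed a little more.

All 12 allowed pictures were used before the clip was released, so the final clip checks are from pixel measurements only.

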